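# Clear the proof sheet and hold the tongs at the dotted gap

### The arm

A 6-joint arm with a two-finger parallel gripper is mounted at the origin on the work surface. World frame = base frame: x ahead of the robot, y to its left, z up, the work surface at z = 0. Lengths are in mm, angles in rad, forces in N, time in s.
With the tool pointing down it reaches from about 325 to 900 mm from the base axis. Payload 6.1 kg.
Tool frame: the origin (TCP) lies at the very end of the fingers, on their centre line; the grasp point (between the pads) lies 19 mm behind it; y points along the fingers, z is the direction in which the jaws open and shut, and the axes are right-handed (so a half turn about y gives the same grasp; the last joint's range is limited). The gripper opens to 85 mm and grips with 20 to 120 N. Pads are 22 mm wide; open, the fingers measure 114 mm over their backs; the gripper's body (76 mm by 85 mm) begins 54 mm behind the grasp point. The pads swing forward as they close: fully open they stand 13 mm farther back than shut.
Start: joints at [1.102, 0.22, 1.526, -0, 1.395, -0.126], TCP at [210.077, 588.629, 231.3] pointing down, gripper open.
Joint ranges: [-2.98, 2.98], [-0.91, 2.08], [0.09, 2.57], [-1.24, 4.39], [0.2, 2.65], [-2.68, 2.68]. Speed limits (rad/s): [2.57, 2.57, 3.01, 3.14, 3.14, 3.14].

### API

Orientations are given as a unit quaternion [x, y, z, w].
In Python, from cell import arm gives the robot as it stands. The module is installed in compiled form; this text tells all that it offers.
- The arm moves only by the tool arm_command, never from a script. Its argument "commands" is a list of rows, each an object of numbers: "ax", "ay", "az": the turn, a rotation vector about the tool's x, y, z in degrees; "dx", "dy", "dz": the shift along the tool's x, y, z in m; "gripper": the finger opening in m, from 0 to 0.0854. In form: [{"ax": .., "ay": .., "az": .., "dx": .., "dy": .., "dz": .., "gripper": ..}, ...]. A call has 1 to 12 rows; each row is the pose to reach, as a shift and turn from the pose commanded when the call began, along the tool's axes at that moment; what a row does not reach only later rows make up. A row lasts 1/8 s, in which the tool goes at most 62.5 mm and 10.7 degrees, less where a joint would pass 70% of its speed; a pose out of reach is approached as far as the arm can. A call with a gripper value outside its range is refused whole. The fingers move at their own pace and stop on an object; "newtons" is the grip in N (left out, the last holds). Time passes only in rows, so rows that repeat a pose let the fingers close. It gives the time, the measured TCP pose, the force and the opening at its end, in the units of the state.
- arm.get_state(): the state, without advancing time (a new reading comes with each control period).
- arm.grab_frame(name): name is "side" or "top"; returns the picture (480x640x3 uint8, red, green, blue); there is no depth.
- arm.get_calibration(name): a dict with "fx", "fy", "cx", "cy" (pixels), "world_from_camera" (4x4, takes a point from camera to world coordinates). Camera axes: x right, y up, looking along -z (the intrinsics and any distortion apply to the point x, -y, -z); pixel columns grow to the right and rows downward; lengths in mm; the calibration is good to about 2 mm. A picture is of the moment at which its call begins. get_calibration takes no time and is no camera call.
- arm.sign_off(): hands the job in, once; it reports no verdict.
Trained networks look in the newest picture that a camera, given by its name, has taken for a name from the list of things; names that differ only in an ending like _2 or _b are one class to them, and where a whole thing is asked for, a point or a joint stands for the part that bears it (a point fixed in the world has none). Each returns a list of dicts, best first, with "conf" (0 to 1); they miss things now and then, are a little off and sometimes report something else, mostly with a low value. They report only what shows in the picture. A call takes as long as a camera call.
- arm.spot_in(query, camera): "box" ([left, top, right, bottom] in pixels, round what is visible of it).
The state is a dict: "t": time; "joints": joint angles; "qd": joint speeds; "joint_efforts": joint torques, N m; "position": TCP position; "ee_rot": TCP orientation; "contact_force": force on the tool from outside, world axes, zero at the start; "wrist_torque": the same for the moment, N m; "gripper_width": finger opening in mm.
Only numpy, scipy, OpenCV 4.12 (cv2) and the standard library are available. Lean on these libraries where they do the work, as an engineer would, in place of code of your own. Each camera call takes 0.05 s, during which the arm holds its last target.

### The job

Clear the mixing cups off the proof sheet by nesting them: stand the orange cup in the grey tub first, then the blue cup in the orange one. Then lift the sprung tongs with the yellow grips off their cradle, squeeze them until the gap between the red tips matches the gap between the two black ink dots on the sheet, and finish while still holding them level and steady with one tip above each dot, a few centimetres clear of the sheet; do not put them down or let go, and leave the other things on the table where they are.

Things in the scene. Friction and masses are not known exactly. Their poses are not given: they have to be found in the camera images.
- tub: grey open tub, loose, 300 g: 94 mm across the rim, 50 mm tall, 80 mm clear inside at its floor, floor 5 mm thick. Origin: centre of its underside.
- medium_mid (a point): orange cup, loose, about 70 g: 68 mm across the rim, 62 mm at the foot, 75 mm tall, wall 4 mm, floor 5 mm thick. This point is its centre, 37.5 mm above its underside. It stands upright on the sheet (its foot 3 mm above the table). Standing in the tub, its rim is 30 mm above the tub's rim.
- small_mid (a point): blue cup, loose, about 60 g: 45 mm across the rim, 41 mm at the foot, 100 mm tall, wall 4 mm, floor 5 mm thick. This point is its centre, 50 mm above its underside. It stands upright on the sheet (its foot 3 mm above the table). Standing in the orange cup, its rim is 30 mm above the orange cup's rim. Either cup may stand over the dots at the start.
- sheet: white proof sheet on a brown board, fixed to the table, 270 x 320 mm, 3.4 mm thick. Origin: centre of its underside; x and y along its edges.
- dot_fixed: black ink dot 14 mm across on the sheet. Origin: its centre. The other dot lies in its +y direction.
- dot_far: the other black ink dot, 14 mm across. Origin: its centre. The centres of the two dots are 18 to 44 mm apart (differs each time).
- cradle: black cradle fixed to the table under the tongs: two cross bars 30 mm tall (the front one 96 mm wide with 36 mm tall end lugs) on a 4 mm base plate; between the bars, 113 mm apart, there is free room beside the yellow grips.
- tongs: sprung steel tongs lying level on the cradle, 72 g; the spring head at the back, and two arms. Origin: midway between the two arm hinges, 12 mm below the arms' mid height. x points along the tongs from the head to the tips, y from the right arm to the left arm, z up. Arms: each hinges about the vertical, hinges 12 mm apart, 165 mm from hinge to the centre of the tip. Squeezed from both sides the arms turn equally.
- tongs_grip (a point): point on the midline of the tongs between the two yellow grip plates, 80 mm ahead of the hinges, at mid height: the place to grasp, fingers closing along the tongs' y. The plates are 26 mm long and 24 mm tall; their outer faces are about 59 mm apart when relaxed, and about 22 + 0.485 x tip distance (mm) apart when squeezed to a distance between tip centres of 15 to 45 mm. Each plate pushes back with about 3 N relaxed, 5 to 10 N when squeezed so far.
- tip_left (a point): centre of the red tip (10 mm ball) of the left (+y) arm. Relaxed, the tip centres are 70 mm apart and 162 mm ahead of the hinges; squeezed to a distance of 15 to 45 mm they are 164 to 165 mm ahead, so 84 to 85 mm ahead of the grip point, at the same height.
- tip_right (a point): centre of the red tip of the right (-y) arm.
- leg_left (a joint): turn of the left arm on its hinge: 0 relaxed, grows as it is squeezed, up to 0.178 rad. Distance between tip centres = 12 mm + 165 mm x [sin(0.1767 - leg_left) + sin(0.1767 - leg_right)].
- leg_right (a joint): the same for the right arm.
- ink_bottle: black ink bottle, 60 mm across, 110 mm tall, red cap; leave it alone
- ink_jar: amber ink jar, 66 mm across, 70 mm tall; leave it alone
- tape_roll: yellow roll of tape lying flat, 90 mm across, 24 mm tall; leave it alone
- palette_knife: ink spatula lying flat, 200 mm long; leave it alone
- sponge_block: cork block 90 x 60 x 30 mm; leave it alone

How it is judged (in metres and radians):
On the way, in this order (a step that is already met when the one before it is completed fails the run):
1. the orange cup stands in the grey tub, let go (horizontal distance between medium and tub below 0.015 m and z of medium in the frame of tub between 0.001 and 0.012 m and angle between medium's own z axis and vertical below 0.12 rad and contact force between medium and the fingers below 0.05 N and linear speed of medium below 0.03 m/s), for 0.2 s.
2. the blue cup stands in the orange cup in the tub, let go (horizontal distance between medium and tub below 0.015 m and z of medium in the frame of tub between 0.001 and 0.012 m and angle between each of medium, small's own z axis and vertical below 0.12 rad and horizontal distance between small and medium below 0.015 m and z of small in the frame of medium between 0.001 and 0.012 m and angle between tub's own z axis and vertical below 0.1 rad and contact force between small and the fingers below 0.05 N and linear speed of small below 0.03 m/s), for 0.2 s.
At the end, for the whole second after the job is handed in: Blue cup seated in orange, orange in tub, upright, within 15 mm of centre. Fingers hold the tongs level (0.3 rad), still (20 mm/s), touching no cradle, sheet or cup; tip distance matches the dots' to 4 mm, each tip within 7 mm of its dot from above, either way round, 15 to 100 mm above the table (all of step 2 and contact force between medium and the fingers below 0.05 N and linear speed of medium below 0.03 m/s and ((horizontal distance between tip_left and dot_fixed below 0.007 m and horizontal distance between tip_right and dot_far below 0.007 m) or (horizontal distance between tip_left and dot_far below 0.007 m and horizontal distance between tip_right and dot_fixed below 0.007 m)) and ((horizontal distance between dot_fixed and dot_far between 0.016 and 0.018 m and distance between tip_left and tip_right between 0.012 and 0.022 m) or (horizontal distance between dot_fixed and dot_far between 0.018 and 0.02 m and distance between tip_left and tip_right between 0.014 and 0.024 m) or (horizontal distance between dot_fixed and dot_far between 0.02 and 0.022 m and distance between tip_left and tip_right between 0.016 and 0.026 m) or (horizontal distance between dot_fixed and dot_far between 0.022 and 0.024 m and distance between tip_left and tip_right between 0.018 and 0.028 m) or (horizontal distance between dot_fixed and dot_far between 0.024 and 0.026 m and distance between tip_left and tip_right between 0.02 and 0.03 m) or (horizontal distance between dot_fixed and dot_far between 0.026 and 0.028 m and distance between tip_left and tip_right between 0.022 and 0.032 m) or (horizontal distance between dot_fixed and dot_far between 0.028 and 0.03 m and distance between tip_left and tip_right between 0.024 and 0.034 m) or (horizontal distance between dot_fixed and dot_far between 0.03 and 0.032 m and distance between tip_left and tip_right between 0.026 and 0.036 m) or (horizontal distance between dot_fixed and dot_far between 0.032 and 0.034 m and distance between tip_left and tip_right between 0.028 and 0.038 m) or (horizontal distance between dot_fixed and dot_far between 0.034 and 0.036 m and distance between tip_left and tip_right between 0.03 and 0.04 m) or (horizontal distance between dot_fixed and dot_far between 0.036 and 0.038 m and distance between tip_left and tip_right between 0.032 and 0.042 m) or (horizontal distance between dot_fixed and dot_far between 0.038 and 0.04 m and distance between tip_left and tip_right between 0.034 and 0.044 m) or (horizontal distance between dot_fixed and dot_far between 0.04 and 0.042 m and distance between tip_left and tip_right between 0.036 and 0.046 m) or (horizontal distance between dot_fixed and dot_far between 0.042 and 0.044 m and distance between tip_left and tip_right between 0.038 and 0.048 m) or (horizontal distance between dot_fixed and dot_far between 0.044 and 0.046 m and distance between tip_left and tip_right between 0.04 and 0.05 m)) and height (world z) of tip_left between 0.015 and 0.1 m and height (world z) of tip_right between 0.015 and 0.1 m and height (world z) of tongs_grip above 0.03 m and contact force between tongs and the fingers above 1 N and linear speed of tongs below 0.02 m/s and angle between tongs's own z axis and vertical below 0.3 rad and contact force between tongs and cradle below 0.05 N and contact force between tongs and sheet below 0.05 N and contact force between tongs and tub below 0.05 N and contact force between tongs and medium below 0.05 N and contact force between tongs and small below 0.05 N); the arm keeps its last pose, push and grip.
It fails at once if one of the other things on the table is pushed more than 30 mm (distance of any of ink_bottle, ink_jar, tape_roll, palette_knife, sponge_block from where it was at the start of the episode above 0.03 m).
It also fails if it takes over 66 s, if anything falls off the work surface, if the arm or the gripper's body presses on something with over 40 N, if the wrist force passes 120 N, or if a joint passes its speed limit or range.

## Working session

There is one attempt and no reset: what is moved stays moved. The work goes in short steps, Python scripts to look and compute and a tool call to move; the robot and the scene stay as the last step left them, time stands still between calls to the robot, and variables do not carry over. Pictures are saved under pics/ and viewed, and the job is handed in when it is done.

Besides the shell and the picture viewer there is one more tool, called after "Call:" in YAML: its name, and indented under it one key for each argument. arm_command: Moves the arm, as the interface text tells. Its arguments: {"type":"object","properties":{"commands":{"type":"array","items":{"type":"object","properties":{"ax":{"type":"number"},"ay":{"type":"number"},"az":{"type":"number"},"dx":{"type":"number"},"dy":{"type":"number"},"dz":{"type":"number"},"gripper":{"type":"number"}}}},"newtons":{"type":"number"}},"required":["commands"]}

```bash
mkdir -p pics; python3 - <<'E'
from cell import arm
import cv2,numpy as np
np.set_printoptions(precision=4,suppress=True)
print(arm.get_state())
for c in("top","side"):
    f=arm.grab_frame(c);cv2.imwrite(f"pics/{c}0.png",f[:,:,::-1])
    k=arm.get_calibration(c);print(c,{a:b for a,b in k.items()})
print(arm.get_state()['t'])
E
```

```text
{'t': 0.0, 'joints': array([ 1.1019,  0.2212,  1.5276, -0.    ,  1.3947, -0.1261]), 'qd': array([-0.0033,  0.0015,  0.0003,  0.0002, -0.    , -0.0013]), 'joint_efforts': array([  0.0014, -49.6899, -38.9399,  -0.0001,   0.0109,  -0.    ]), 'position': array([209.8018, 588.0753, 230.1788]), 'ee_rot': array([ 0.6974, -0.1208,  0.1204, -0.6961]), 'contact_force': array([ 0.4577,  0.2653, -0.1001]), 'wrist_torque': array([ 0.0074, -0.1   ,  0.0389]), 'gripper_width': 85.44053182108422}
top {'fx': 436.6311782682436, 'fy': 436.6311782682436, 'cx': 319.53076979202024, 'cy': 236.54376081767404, 'world_from_camera': array([[  -0.1553,    0.9656,   -0.2087,  368.0447],
       [  -0.9879,   -0.1524,    0.0301,   21.5785],
       [  -0.0028,    0.2109,    0.9775, 1027.0402],
       [   0.    ,    0.    ,    0.    ,    1.    ]])}
side {'fx': 539.3987183843448, 'fy': 539.3987183843448, 'cx': 323.9519144663973, 'cy': 241.43914567810515, 'world_from_camera': array([[   0.8321,    0.4413,   -0.3358,   64.1049],
       [  -0.5542,    0.6416,   -0.5302, -779.8804],
       [  -0.0185,    0.6274,    0.7785, 1232.2381],
       [   0.    ,    0.    ,    0.    ,    1.    ]])}
0.1
```

View pics/top0.png

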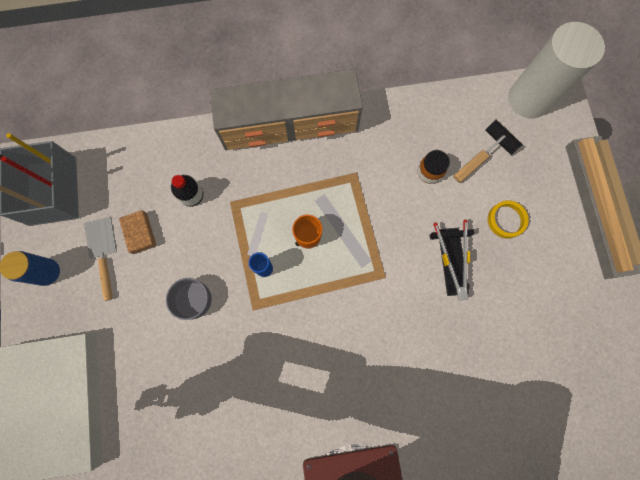

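View pics/side0.png

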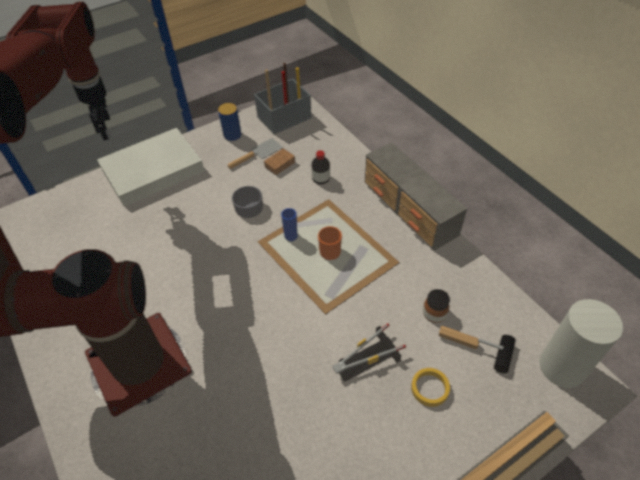

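```bash
python3 - <<'E'
from cell import arm
import numpy as np
for c in("top","side"):
  for q in ["tub","medium_mid","small_mid","dot_fixed","dot_far","tongs","tongs_grip","tip_left","tip_right","cradle"]:
    print(c,q,[(round(d['conf'],2),np.round(d['box'],1).tolist()) for d in arm.spot_in(q,c)[:3]])
print(arm.get_state()['t'])
E
```

```text
top tub [(0.84, [168.2, 275.8, 209.7, 321.0]), (0.16, [118.8, 213.2, 158.3, 252.2])]
top medium_mid [(0.97, [292.5, 215.2, 322.8, 246.3]), (0.44, [87.5, 214.7, 118.6, 303.5])]
top small_mid [(0.84, [245.4, 250.6, 275.6, 276.7]), (0.69, [431.9, 224.0, 471.3, 301.4])]
top dot_fixed []
top dot_far []
top tongs [(0.6, [436.7, 219.0, 471.9, 294.6])]
top tongs_grip [(0.9, [431.5, 223.0, 470.8, 301.4]), (0.32, [247.9, 253.5, 274.4, 275.7])]
top tip_left [(0.7, [435.3, 227.4, 460.0, 287.8])]
top tip_right [(0.57, [460.6, 221.3, 469.3, 290.2])]
top cradle [(0.77, [431.3, 229.2, 473.6, 293.4])]
side tub [(0.89, [230.6, 183.7, 260.5, 218.2])]
side medium_mid [(0.76, [317.1, 224.3, 341.1, 262.5])]
side small_mid [(0.71, [280.6, 213.1, 297.5, 241.2])]
side dot_fixed []
side dot_far []
side tongs [(0.64, [332.9, 322.3, 405.3, 370.9])]
side tongs_grip [(0.74, [331.5, 324.3, 406.5, 374.3]), (0.21, [342.4, 324.2, 388.6, 360.5])]
side tip_left [(0.46, [340.7, 322.3, 389.6, 363.2])]
side tip_right [(0.66, [342.1, 344.2, 407.4, 368.1])]
side cradle [(0.71, [340.2, 324.5, 404.0, 383.9])]
1.1
```

Top view: tub at about (188,298), orange cup (307,231), blue cup (260,264), tongs around (455,260) with tips pointing up in the image. The dots are mostly hidden, with a dark sliver near (297,245). Next I'll fit the silhouettes.

```bash
cat > h.py <<'E'
import cv2,numpy as np
from cell import arm
from scipy.optimize import minimize
np.set_printoptions(precision=2,suppress=True)
K={c:arm.get_calibration(c) for c in("top","side")}
def proj(c,P):
    k=K[c];P=np.atleast_2d(np.array(P,float));T=np.linalg.inv(k['world_from_camera'])
    q=P@T[:3,:3].T+T[:3,3]
    return np.c_[k['cx']+k['fx']*q[:,0]/-q[:,2],k['cy']-k['fy']*q[:,1]/-q[:,2]]
def unproj(c,uv,z):
    k=K[c];uv=np.atleast_2d(np.array(uv,float));T=k['world_from_camera']
    d=np.c_[(uv[:,0]-k['cx'])/k['fx'],-(uv[:,1]-k['cy'])/k['fy'],-np.ones(len(uv))]@T[:3,:3].T
    s=(z-T[2,3])/d[:,2];return T[:3,3]+d*s[:,None]
A=np.linspace(0,2*np.pi,48,endpoint=False)
def ring(x,y,z,r):return np.c_[x+r*np.cos(A),y+r*np.sin(A),np.full(48,z)]
def sil(c,x,y,z0,h,rb,rt):
    p=proj(c,np.r_[ring(x,y,z0,rb),ring(x,y,z0+h,rt)]);return cv2.convexHull(p.astype(np.float32))[:,0]
def mask(img,col):
    h=cv2.cvtColor(img,cv2.COLOR_RGB2HSV);H,S,V=[h[...,i].astype(int) for i in range(3)]
    if col=='orange':return ((H<14)&(S>150)&(V>60))
    if col=='blue':return ((H>100)&(H<130)&(S>110)&(V>25))
    if col=='yellow':return ((H>20)&(H<32)&(S>150)&(V>90))
    if col=='red':return (((H<8)|(H>172))&(S>120)&(V>60))
def fitcup(imgs,col,guess,z0,h,rb,rt,cams=("top","side")):
    ms={}
    for c in cams:
        m=mask(imgs[c],col).astype(np.uint8)
        p=sil(c,guess[0],guess[1],z0,h,rb,rt);w=np.zeros_like(m)
        cv2.fillConvexPoly(w,np.round(p).astype(int),1);w=cv2.dilate(w,np.ones((15,15)));ms[c]=(m*w).astype(float)
    def cost(q,cs=cams):
        s=0
        for c in cs:
            p=sil(c,q[0],q[1],z0,h,rb,rt);im=np.zeros((480,640),np.uint8)
            cv2.fillConvexPoly(im,np.round(p*256).astype(np.int32),255,cv2.LINE_AA,8)
            s+=np.abs(im/255.-ms[c]).sum()/max(ms[c].sum(),1)
        return s
    out={}
    for n,cs in [("both",cams)]+[(c,(c,)) for c in cams]:
        r=minimize(cost,guess,args=(cs,),method='Nelder-Mead',options=dict(initial_simplex=[guess,[guess[0]+8,guess[1]],[guess[0],guess[1]+8]],xatol=.1,fatol=1e-4))
        out[n]=(r.x,r.fun)
    return out
def grab(tag):
    o={}
    for c in("top","side"):
        o[c]=arm.grab_frame(c);cv2.imwrite(f"pics/{tag}_{c}.png",o[c][:,:,::-1])
    return o
def crop(img,x0,y0,x1,y1,s,name):
    cv2.imwrite(f"pics/{name}.png",cv2.resize(img[y0:y1,x0:x1,::-1],None,fx=s,fy=s,interpolation=cv2.INTER_CUBIC))
E
python3 - <<'E'
from h import *
im={c:cv2.imread(f"pics/{c}0.png")[:,:,::-1].copy() for c in K}
print('orange',fitcup(im,'orange',unproj('top',(307,231),40)[0,:2],3,75,31,34))
print('blue',fitcup(im,'blue',unproj('top',(260,264),50)[0,:2],3,100,20.5,22.5))
print('tub',unproj('top',(189,298.4),27),unproj('side',(246,202),25))
crop(im['top'],150,170,400,330,3.2,'c1');crop(im['top'],420,200,540,310,6,'c2');crop(im['side'],220,160,420,310,4,'c3');crop(im['side'],320,290,470,410,5,'c4')
E
```

```text
orange {'both': (array([592.86,  18.2 ]), np.float64(2.4260502398763397)), 'top': (array([592.88,  18.42]), np.float64(0.49430942697483715)), 'side': (array([594.31,  21.82]), np.float64(1.921598563089358))}
blue {'both': (array([530.47, 130.46]), np.float64(10.492621304886637)), 'top': (array([531.  , 130.21]), np.float64(0.2565110565110565)), 'side': (array([542.76, 155.66]), np.float64(10.117146433041302))}
tub [[485.64 306.55  27.  ]] [[474.03 307.12  25.  ]]
```

View pics/c1.png

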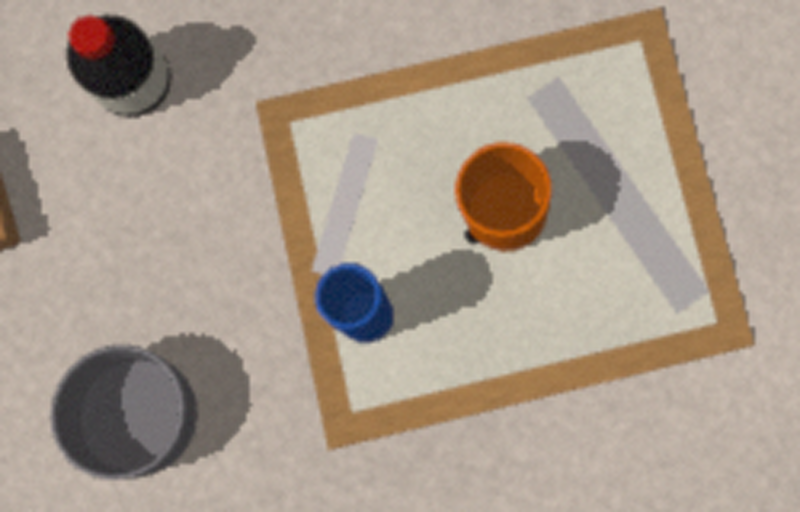

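View pics/c2.png

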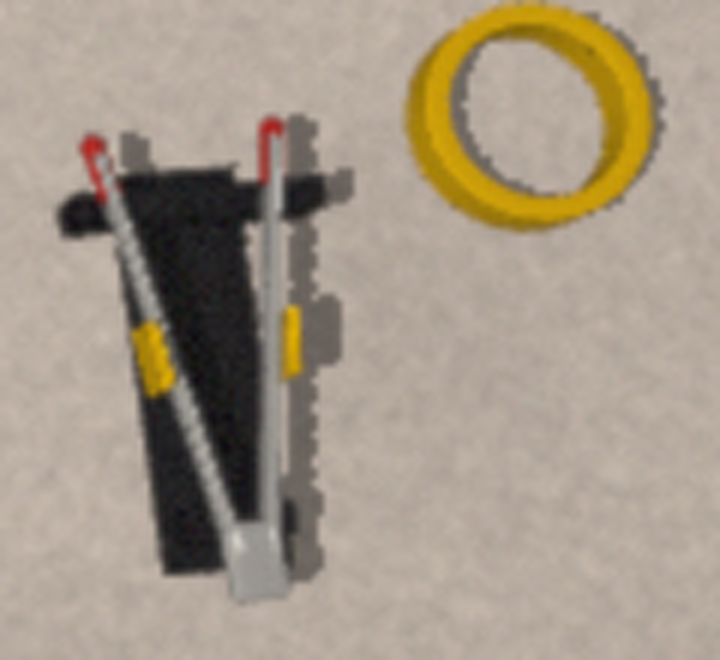

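View pics/c3.png

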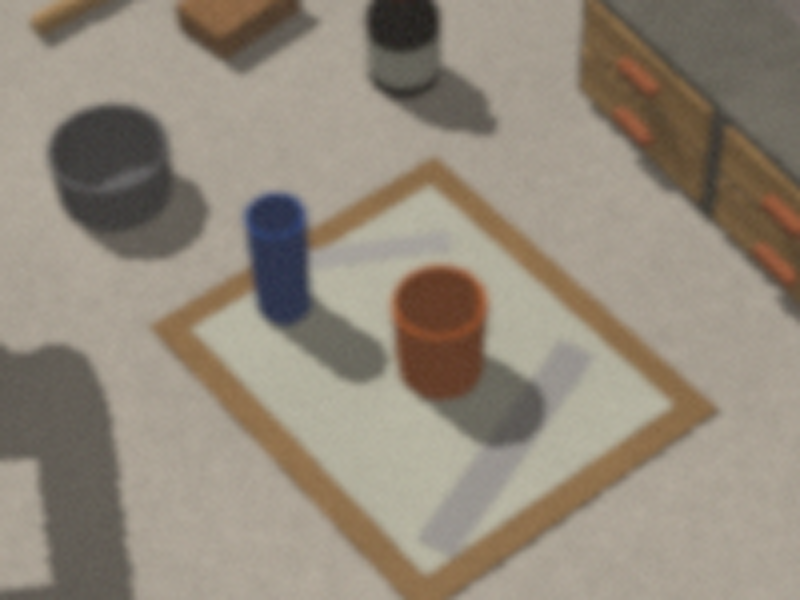

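View pics/c4.png

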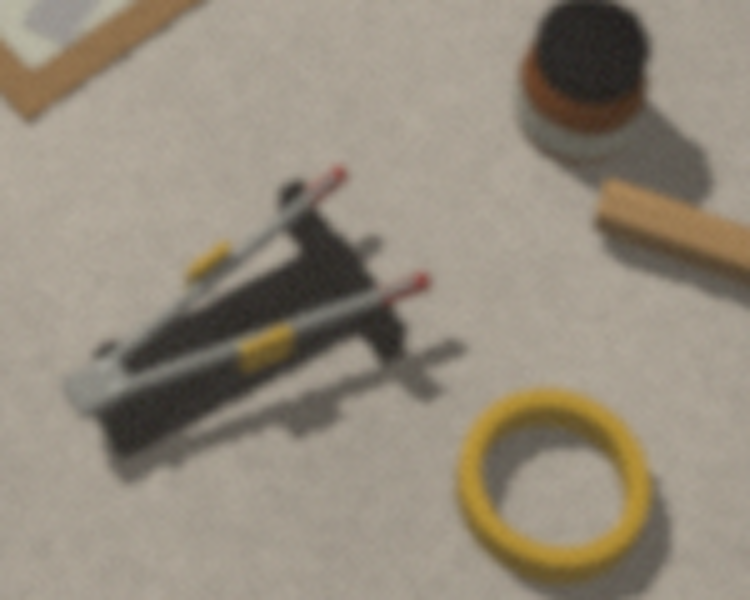

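```bash
python3 - <<'E'
import h
from h import *
im={c:cv2.imread(f"pics/{c}0.png")[:,:,::-1].copy() for c in K}
for c,u,v in[('side',330,250),('side',329,240),('side',289,232),('top',260,264),('side',246,200)]:print(c,u,v,cv2.cvtColor(im[c],cv2.COLOR_RGB2HSV)[v,u])
def mask(img,col):
    h_=cv2.cvtColor(img,cv2.COLOR_RGB2HSV);H,S,V=[h_[...,i].astype(int) for i in range(3)]
    return ((H<16)&(S>130)&(V>40)) if col=='orange' else ((H>105)&(H<130)&(S>70))
h.mask=mask
o=fitcup(im,'orange',[593,18.],3,75,31,34);b=fitcup(im,'blue',[531,130.],3,100,20.5,22.5)
print(o,b)
print('tub rim',unproj('top',(187.5,298.4),50),unproj('side',(247.2,197.2),50))
t=[485,308]
v={}
for c,cr,s in(('top',(150,170,400,330),3.2),('side',(220,160,420,310),4)):
    x0,y0,x1,y1=cr;g=cv2.resize(im[c][y0:y1,x0:x1,::-1],None,fx=s,fy=s)
    def dr(x,y,z,r,col):
        p=(proj(c,ring(x,y,z,r))-[x0,y0])*s;cv2.polylines(g,[np.round(p).astype(int)],True,col,1,cv2.LINE_AA)
    for q,z0,hh,rb,rt in((o['both'][0],3,75,31,34),(b['both'][0],3,100,20.5,22.5),((485,308),0,50,45,47)):
        dr(*q,z0,rb,(255,255,0));dr(*q,z0+hh,rt,(0,255,0))
    cv2.imwrite(f"pics/ov_{c}.png",g)
E
```

```text
side 330 250 [ 10 146  98]
side 329 240 [ 11 157  99]
side 289 232 [111 105  75]
top 260 264 [109 187  94]
side 246 200 [ 0 15 67]
{'both': (array([592.13,  17.67]), np.float64(0.48757058378907114)), 'top': (array([593.54,  18.07]), np.float64(0.13189775910364146)), 'side': (array([590.33,  23.48]), np.float64(0.351495659992392))} {'both': (array([529.79, 130.77]), np.float64(0.6873341255694196)), 'top': (array([530.74, 130.75]), np.float64(0.18299745824255625)), 'side': (array([526.15, 134.15]), np.float64(0.5043783422459893))}
tub rim [[483.46 303.29  50.  ]] [[478.04 300.06  50.  ]]
```

View pics/ov_top.png

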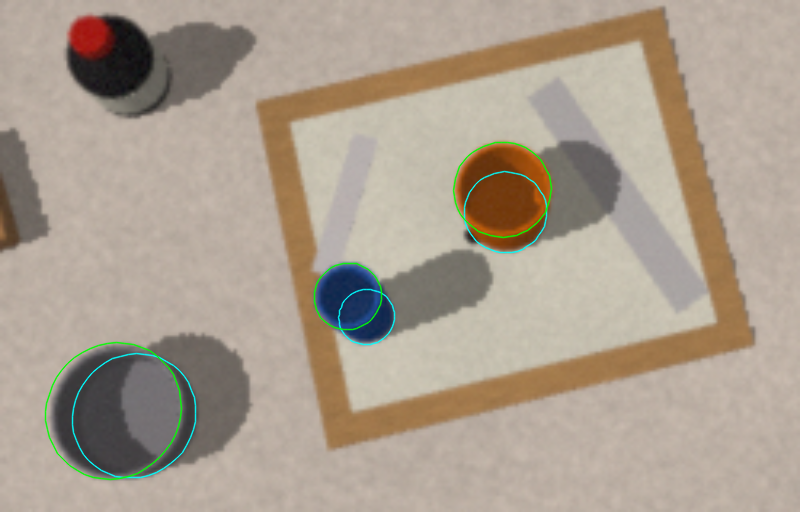

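View pics/ov_side.png

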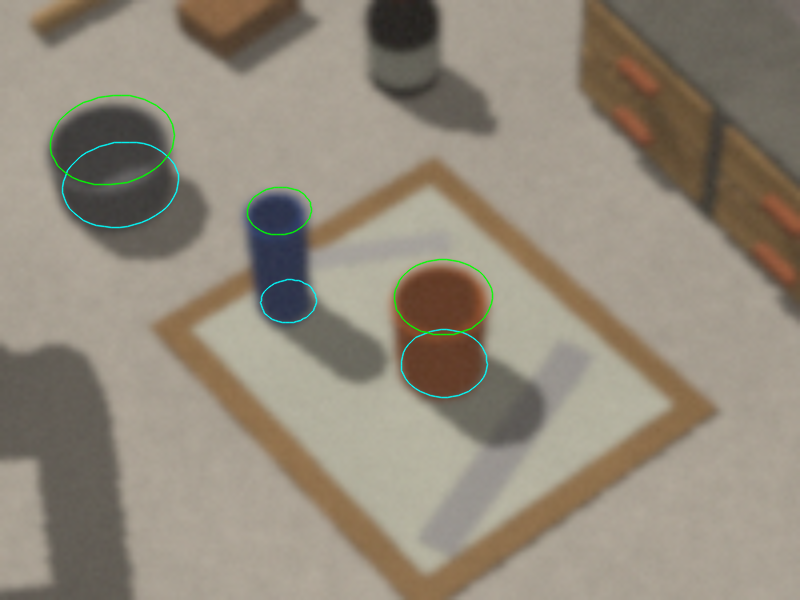

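```bash
cat >> h.py <<'E'
from scipy.spatial.transform import Rotation as R
def go(x,y,z,yaw=None):
    """shift in tool axes (m) and turn about tool y (deg) to reach world target; yaw = world angle (deg) of jaw axis (tool z), level tool"""
    s=arm.get_state();r=R.from_quat(s['ee_rot']);M=r.as_matrix()
    d=M.T@(np.array([x,y,z])-s['position'])/1000
    out={'d':np.round(d,4)}
    yn=np.degrees(np.arctan2(M[1,2],M[0,2]));out['yaw']=round(yn,1)
    if yaw is not None:
        zz=np.array([np.cos(np.radians(yaw)),np.sin(np.radians(yaw)),0]);yy=np.array([0,0,-1.]);T=np.c_[np.cross(yy,zz),yy,zz]
    else:
        zz=M[:,2]*[1,1,0];zz/=np.linalg.norm(zz);yy=np.array([0,0,-1.]);T=np.c_[np.cross(yy,zz),yy,zz]
    out['rotvec']=np.round(np.degrees(R.from_matrix(M.T@T).as_rotvec()),2)
    print('t',round(s['t'],2),'pos',s['position'],'w',round(s['gripper_width'],1),'F',s['contact_force'],'j6',round(s['joints'][5],2),'\n',out)
    return d
E
python3 - <<'E'
from h import *
s=arm.get_state();print(R.from_quat(s['ee_rot']).as_matrix())
go(592.5,19,150)
go(592.5,19,50)
# tongs points: red/yellow blobs
im={c:cv2.imread(f"pics/{c}0.png")[:,:,::-1].copy() for c in K}
for c,b in(('top',(425,205,480,310)),):
  for col in('red','yellow'):
    m=mask(im[c],col).astype(np.uint8);w=np.zeros_like(m);w[b[1]:b[3],b[0]:b[2]]=1
    n,l,st,ce=cv2.connectedComponentsWithStats(m*w)
    for i in range(1,n):print(c,col,st[i],ce[i],unproj(c,ce[i],42))
E
```

```text
[[ 0.94 -0.    0.34]
 [-0.34 -0.    0.94]
 [-0.   -1.   -0.  ]]
t 1.1 pos [210.06 588.64 231.29] w 85.3 F [0.37 0.03 1.05] j6 -0.13 
 {'d': array([ 0.55,  0.08, -0.41]), 'yaw': np.float64(70.4), 'rotvec': array([ 0., -0., -0.])}
t 1.1 pos [210.06 588.64 231.29] w 85.3 F [0.37 0.03 1.05] j6 -0.13 
 {'d': array([ 0.55,  0.18, -0.41]), 'yaw': np.float64(70.4), 'rotvec': array([ 0., -0., -0.])}
top red [463 220   4  11  24] [463.83 224.25] [[ 555.03 -343.93   42.  ]]
top red [434 223   4  11  20] [435.35 227.35] [[ 558.09 -277.16   42.  ]]
top yellow [467 251   3  12  34] [468.  256.5] [[ 479.5  -336.34   42.  ]]
top yellow [442 254   7  12  58] [445.02 259.5 ] [[ 480.88 -283.06   42.  ]]
```

```bash
sed -i "s/out={'d':np.round(d,4)}/out={'d':[round(float(v),4) for v in d]}/" h.py; python3 -c "
from h import *
go(592.5,19,150)"
```

```text
t 1.1 pos [210.06 588.64 231.29] w 85.3 F [0.37 0.03 1.05] j6 -0.13 
 {'d': [0.5517, 0.0813, -0.4079], 'yaw': np.float64(70.4), 'rotvec': array([ 0., -0., -0.])}
```

Call:
arm_command:
  commands:
    - {"dx":0.05,"dz":-0.037,"dy":0.005,"gripper":0.085}
    - {"dx":0.552,"dy":0.061,"dz":-0.408}
    - {"dx":0.552,"dy":0.061,"dz":-0.408}
    - {"dx":0.552,"dy":0.061,"dz":-0.408}
    - {"dx":0.552,"dy":0.061,"dz":-0.408}
    - {"dx":0.552,"dy":0.061,"dz":-0.408}
    - {"dx":0.552,"dy":0.061,"dz":-0.408}
    - {"dx":0.552,"dy":0.061,"dz":-0.408}
    - {"dx":0.552,"dy":0.061,"dz":-0.408}
    - {"dx":0.552,"dy":0.061,"dz":-0.408}
    - {"dx":0.552,"dy":0.061,"dz":-0.408}
    - {"dx":0.552,"dy":0.061,"dz":-0.408}

```text
invalid input
```

Call:
arm_command:
  commands:
    - {"ax":0,"ay":0,"az":0,"dx":0.552,"dy":0.061,"dz":-0.408,"gripper":0.085}
    - {"ax":0,"ay":0,"az":0,"dx":0.552,"dy":0.061,"dz":-0.408,"gripper":0.085}
    - {"ax":0,"ay":0,"az":0,"dx":0.552,"dy":0.061,"dz":-0.408,"gripper":0.085}
    - {"ax":0,"ay":0,"az":0,"dx":0.552,"dy":0.061,"dz":-0.408,"gripper":0.085}
    - {"ax":0,"ay":0,"az":0,"dx":0.552,"dy":0.061,"dz":-0.408,"gripper":0.085}
    - {"ax":0,"ay":0,"az":0,"dx":0.552,"dy":0.061,"dz":-0.408,"gripper":0.085}
    - {"ax":0,"ay":0,"az":0,"dx":0.552,"dy":0.061,"dz":-0.408,"gripper":0.085}
    - {"ax":0,"ay":0,"az":0,"dx":0.552,"dy":0.061,"dz":-0.408,"gripper":0.085}
    - {"ax":0,"ay":0,"az":0,"dx":0.552,"dy":0.061,"dz":-0.408,"gripper":0.085}
    - {"ax":0,"ay":0,"az":0,"dx":0.552,"dy":0.061,"dz":-0.408,"gripper":0.085}
    - {"ax":0,"ay":0,"az":0,"dx":0.552,"dy":0.061,"dz":-0.408,"gripper":0.085}
    - {"ax":0,"ay":0,"az":0,"dx":0.552,"dy":0.061,"dz":-0.408,"gripper":0.085}
  newtons: 30

```text
t: 2.6
position: [594.2, 14.9, 169.6]
ee_rot: [0.697, -0.122, 0.122, -0.696]
contact_force: [-0.4, 0.5, -0.8]
gripper_width: 84.5
```

```bash
python3 - <<'E'
from h import *
im=grab('a1')
go(592.5,19,150)
crop(im['top'],230,160,430,310,4,'c5');crop(im['side'],220,100,420,290,3.5,'c6')
E
```

```text
t 2.7 pos [592.68  18.24 169.87] w 85.3 F [0.3  0.11 0.11] j6 -1.33 
 {'d': [-0.0004, 0.0199, 0.0007], 'yaw': np.float64(70.3), 'rotvec': array([-0.  ,  0.  , -0.06])}
```

View pics/c5.png

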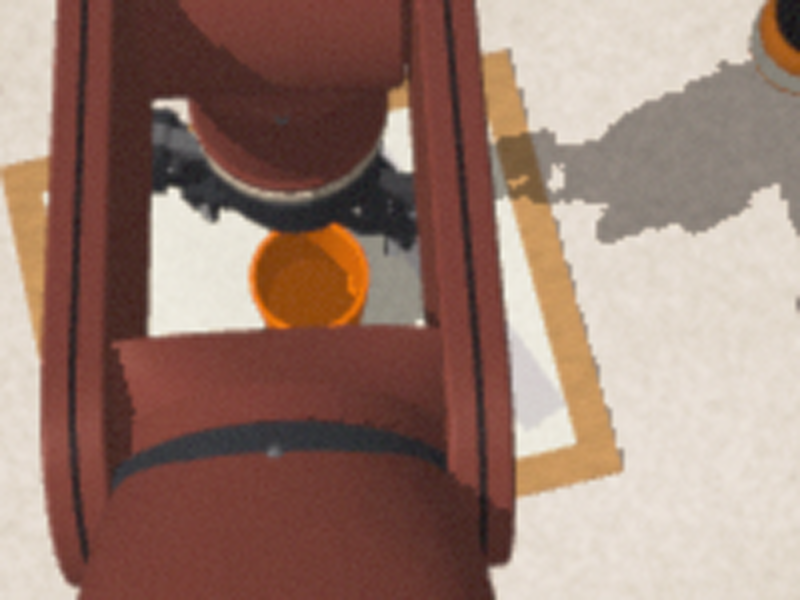

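View pics/c6.png

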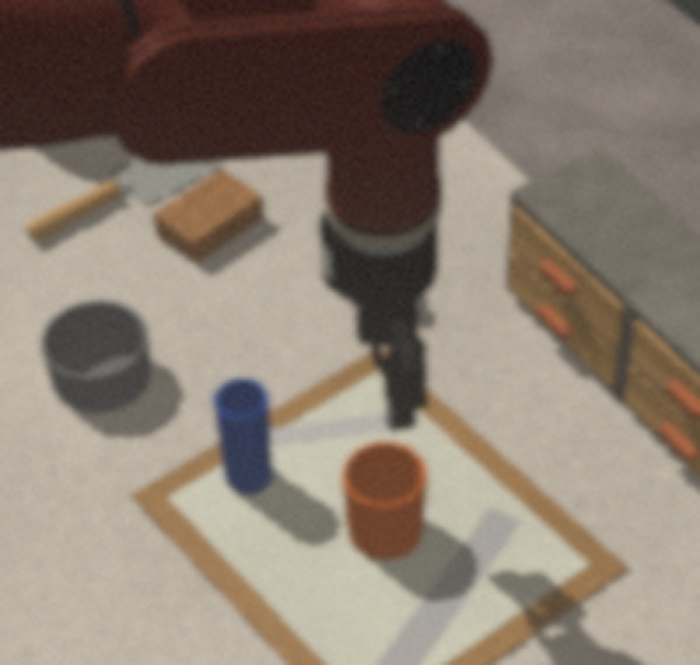

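```bash
python3 - <<'E'
from h import *
a=np.array([.336,.942,0])
P=np.array([592.7,18.2,170])
for s in(-50,0,50):
  q=(proj('side',[P+a*s+[0,0,13]])-[220,100])*3.5;print(s,q)
E
```

```text
-50 [[403.41 427.77]]
0 [[386.41 379.11]]
50 [[370.13 332.49]]
```

Call:
arm_command:
  commands:
    - {"ax":0,"ay":0,"az":0,"dx":0,"dy":0.05,"dz":0.001,"gripper":0.085}
    - {"ax":0,"ay":0,"az":0,"dx":0,"dy":0.08,"dz":0.001,"gripper":0.085}
    - {"ax":0,"ay":0,"az":0,"dx":0,"dy":0.1,"dz":0.001,"gripper":0.085}
    - {"ax":0,"ay":0,"az":0,"dx":0,"dy":0.12,"dz":0.001,"gripper":0.085}
    - {"ax":0,"ay":0,"az":0,"dx":0,"dy":0.12,"dz":0.001,"gripper":0.085}
    - {"ax":0,"ay":0,"az":0,"dx":0,"dy":0.12,"dz":0.001,"gripper":0.055}
    - {"ax":0,"ay":0,"az":0,"dx":0,"dy":0.12,"dz":0.001,"gripper":0.055}
    - {"ax":0,"ay":0,"az":0,"dx":0,"dy":0.12,"dz":0.001,"gripper":0.055}
    - {"ax":0,"ay":0,"az":0,"dx":0,"dy":0.12,"dz":0.001,"gripper":0.055}
    - {"ax":0,"ay":0,"az":0,"dx":0,"dy":0.12,"dz":0.001,"gripper":0.055}
  newtons: 25

```text
t: 3.95
position: [594.5, 19.6, 51.8]
ee_rot: [-0.697, 0.12, -0.122, 0.697]
contact_force: [-0.2, -0.0, 5.4]
gripper_width: 67.7
```

```bash
python3 - <<'E'
from h import *
im=grab('a2')
go(592.5,19,140)
go(483.5,303.5,140)
crop(im['side'],220,100,420,290,3.5,'c7')
E
```

```text
t 4.05 pos [594.49  19.55  51.79] w 67.6 F [0.22 0.86 6.03] j6 -1.33 
 {'d': [-0.0014, -0.0882, -0.0011], 'yaw': np.float64(70.3), 'rotvec': array([-0.04, -0.  ,  0.16])}
t 4.05 pos [594.49  19.55  51.79] w 67.6 F [0.22 0.86 6.03] j6 -1.33 
 {'d': [-0.1998, -0.0886, 0.2301], 'yaw': np.float64(70.3), 'rotvec': array([-0.04, -0.  ,  0.16])}
```

View pics/c7.png

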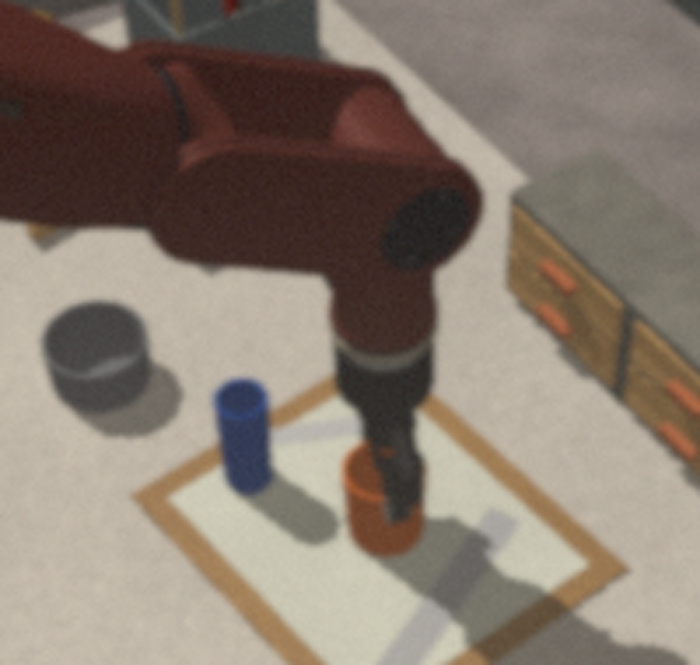

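Call:
arm_command:
  commands:
    - {"ax":0,"ay":0,"az":0,"dx":0,"dy":-0.03,"dz":0,"gripper":0.055}
    - {"ax":0,"ay":0,"az":0,"dx":0,"dy":-0.08,"dz":0,"gripper":0.055}
    - {"ax":0,"ay":0,"az":0,"dx":0,"dy":-0.12,"dz":0,"gripper":0.055}
    - {"ax":0,"ay":0,"az":0,"dx":-0.02,"dy":-0.13,"dz":0.023,"gripper":0.055}
    - {"ax":0,"ay":0,"az":0,"dx":-0.05,"dy":-0.13,"dz":0.058,"gripper":0.055}
    - {"ax":0,"ay":0,"az":0,"dx":-0.085,"dy":-0.13,"dz":0.098,"gripper":0.055}
    - {"ax":0,"ay":0,"az":0,"dx":-0.12,"dy":-0.13,"dz":0.138,"gripper":0.055}
    - {"ax":0,"ay":0,"az":0,"dx":-0.155,"dy":-0.13,"dz":0.178,"gripper":0.055}
    - {"ax":0,"ay":0,"az":0,"dx":-0.18,"dy":-0.13,"dz":0.208,"gripper":0.055}
    - {"ax":0,"ay":0,"az":0,"dx":-0.195,"dy":-0.13,"dz":0.225,"gripper":0.055}
    - {"ax":0,"ay":0,"az":0,"dx":-0.2,"dy":-0.13,"dz":0.23,"gripper":0.055}
    - {"ax":0,"ay":0,"az":0,"dx":-0.2,"dy":-0.13,"dz":0.23,"gripper":0.055}

```text
t: 5.55
position: [482.0, 303.4, 180.0]
ee_rot: [0.697, -0.12, 0.12, -0.697]
contact_force: [0.7, -0.8, -1.9]
gripper_width: 68.1
```

```bash
python3 - <<'E'
from h import *
im=grab('a3')
go(483.5,303.5,54)
crop(im['side'],180,80,340,240,3.5,'c8');crop(im['top'],140,160,340,330,3.5,'c9')
E
```

```text
t 5.65 pos [482.43 302.7  180.13] w 67.5 F [-0.57  0.55 -1.16] j6 -0.8 
 {'d': [0.0007, 0.1261, 0.0012], 'yaw': np.float64(70.3), 'rotvec': array([0.03, 0.  , 0.  ])}
```

View pics/c8.png

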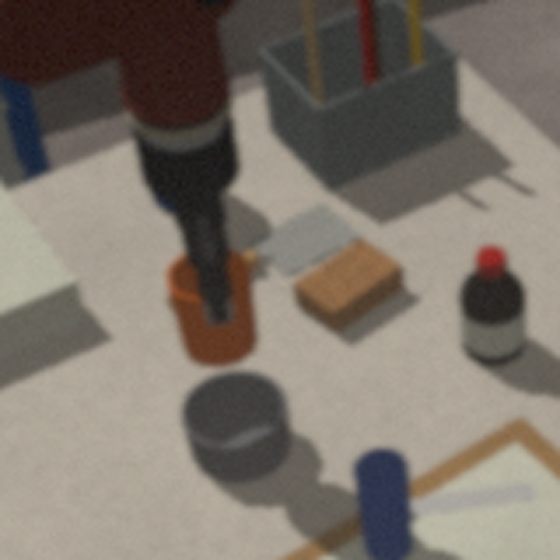

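View pics/c9.png

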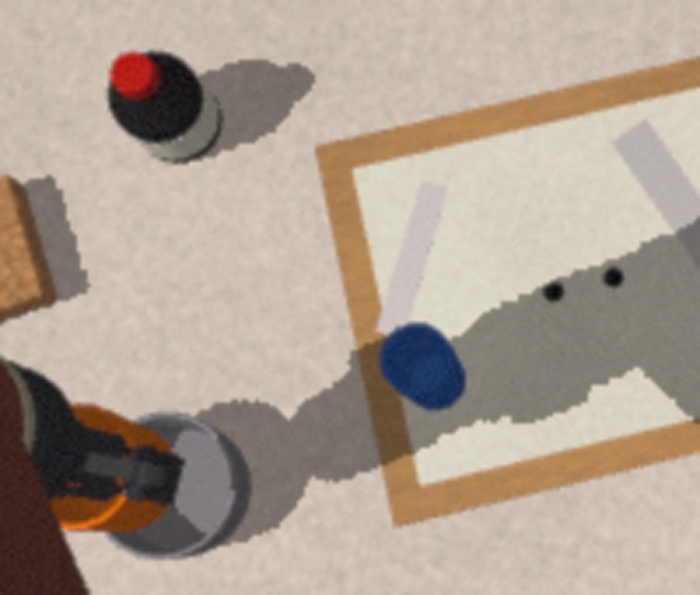

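```bash
python3 - <<'E'
from h import *
im={c:cv2.imread(f"pics/a3_{c}.png") for c in K}
for c,cr,s in(('top',(140,220,260,330),6),('side',(210,140,280,230),7)):
    x0,y0,x1,y1=cr;g=cv2.resize(im[c][y0:y1,x0:x1],None,fx=s,fy=s,interpolation=cv2.INTER_CUBIC)
    def dr(x,y,z,r,col):
        p=(proj(c,ring(x,y,z,r))-[x0,y0])*s;cv2.polylines(g,[np.round(p).astype(int)],True,col,1,cv2.LINE_AA)
    dr(482.5,303,131,31,(255,255,0));dr(482.5,303,206,34,(255,255,0))
    dr(483.5,303.5,50,47,(0,255,0))
    cv2.imwrite(f"pics/ow_{c}.png",g)
d=unproj('top',[(298,243.1),(315.1,239.1)],3.4);print(d,np.linalg.norm(d[0]-d[1]))
E
```

```text
[[578.81  43.42   3.4 ]
 [582.09   1.53   3.4 ]] 42.01183242625216
```

View pics/ow_top.png

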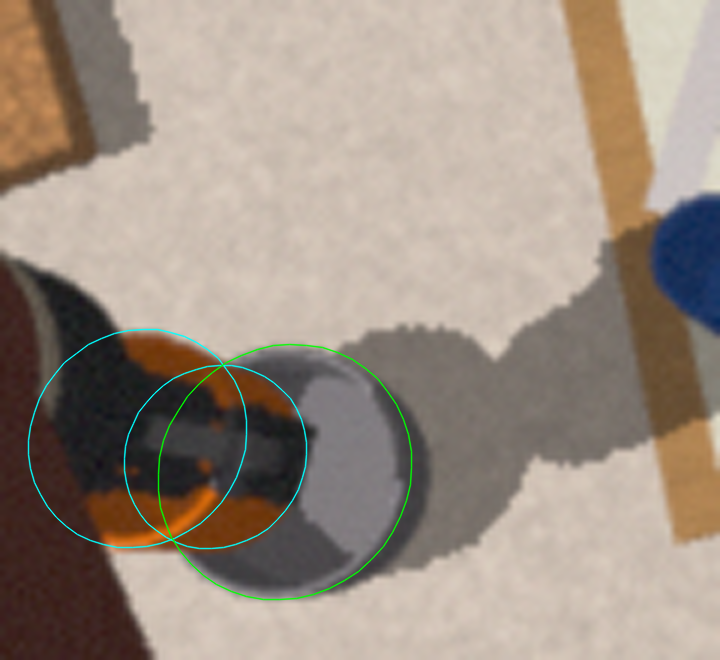

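View pics/ow_side.png

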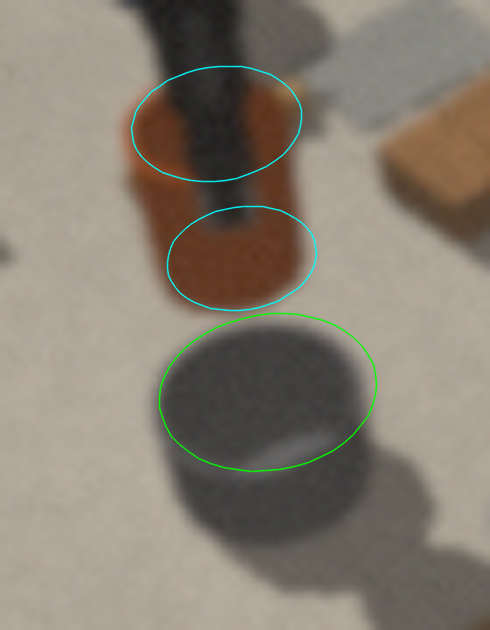

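Call:
arm_command:
  commands:
    - {"ax":0,"ay":0,"az":0,"dx":0.001,"dy":0.04,"dz":0.001,"gripper":0.055}
    - {"ax":0,"ay":0,"az":0,"dx":0.001,"dy":0.075,"dz":0.001,"gripper":0.055}
    - {"ax":0,"ay":0,"az":0,"dx":0.001,"dy":0.1,"dz":0.001,"gripper":0.055}
    - {"ax":0,"ay":0,"az":0,"dx":0.001,"dy":0.115,"dz":0.001,"gripper":0.055}
    - {"ax":0,"ay":0,"az":0,"dx":0.001,"dy":0.121,"dz":0.001,"gripper":0.055}
    - {"ax":0,"ay":0,"az":0,"dx":0.001,"dy":0.125,"dz":0.001,"gripper":0.055}
    - {"ax":0,"ay":0,"az":0,"dx":0.001,"dy":0.126,"dz":0.001,"gripper":0.055}

```text
t: 6.52
position: [484.0, 304.4, 55.0]
ee_rot: [-0.696, 0.12, -0.121, 0.697]
contact_force: [0.5, -0.5, -0.5]
gripper_width: 67.7
```

```bash
python3 - <<'E'
from h import *
im=grab('a4')
go(483.5,303.5,54)
crop(im['side'],180,80,340,240,3.5,'c10')
E
```

```text
t 6.62 pos [483.87 304.46  55.  ] w 67.5 F [-0.06  0.71  0.18] j6 -0.8 
 {'d': [-0.0, 0.001, -0.001], 'yaw': np.float64(70.4), 'rotvec': array([-0.05, -0.  ,  0.05])}
```

View pics/c10.png

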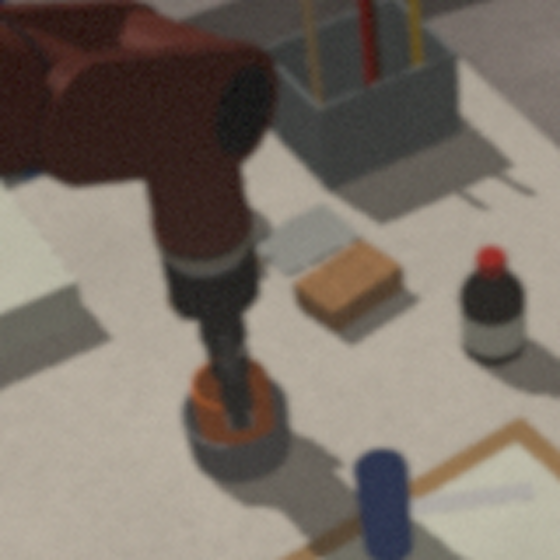

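Call:
arm_command:
  commands:
    - {"ax":0,"ay":0,"az":0,"dx":0,"dy":0.001,"dz":0,"gripper":0.055}
    - {"ax":0,"ay":0,"az":0,"dx":0,"dy":0.001,"dz":0,"gripper":0.085}
    - {"ax":0,"ay":0,"az":0,"dx":0,"dy":0.001,"dz":0,"gripper":0.085}
    - {"ax":0,"ay":0,"az":0,"dx":0,"dy":0,"dz":0,"gripper":0.085}
    - {"ax":0,"ay":0,"az":0,"dx":0,"dy":0,"dz":0,"gripper":0.085}
    - {"ax":0,"ay":0,"az":0,"dx":0,"dy":-0.02,"dz":0,"gripper":0.085}
    - {"ax":0,"ay":0,"az":0,"dx":0,"dy":-0.06,"dz":0,"gripper":0.085}
    - {"ax":0,"ay":0,"az":0,"dx":0,"dy":-0.11,"dz":0,"gripper":0.085}
    - {"ax":0,"ay":0,"az":0,"dx":0,"dy":-0.14,"dz":0,"gripper":0.085}
    - {"ax":0,"ay":0,"az":0,"dx":0,"dy":-0.14,"dz":0,"gripper":0.085}

```text
t: 7.88
position: [485.6, 305.3, 199.3]
ee_rot: [-0.695, 0.118, -0.123, 0.698]
contact_force: [0.0, 0.9, -0.3]
gripper_width: 85.1
```

```bash
python3 - <<'E'
from h import *
im=grab('a5')
go(530.5,130.7,195)
crop(im['side'],180,80,340,240,3.5,'c11')
crop(im['top'],140,160,340,330,4,'c12')
E
```

```text
t 7.97 pos [483.32 304.2  194.76] w 85.2 F [-0.04  0.12 -0.97] j6 -0.8 
 {'d': [0.1028, -0.0003, -0.1476], 'yaw': np.float64(70.4), 'rotvec': array([-0.03, -0.  ,  0.03])}
```

View pics/c11.png

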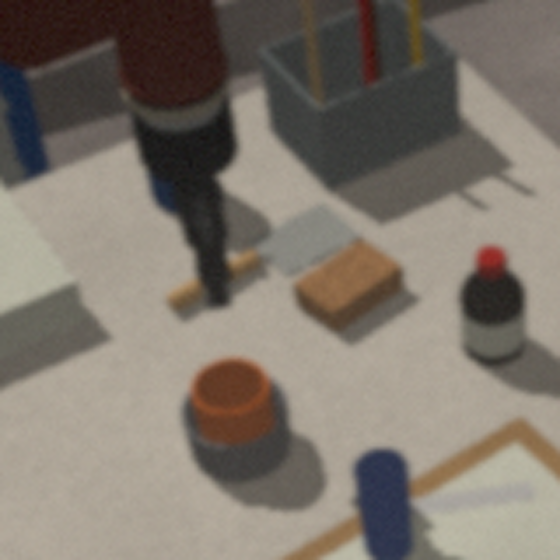

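View pics/c12.png

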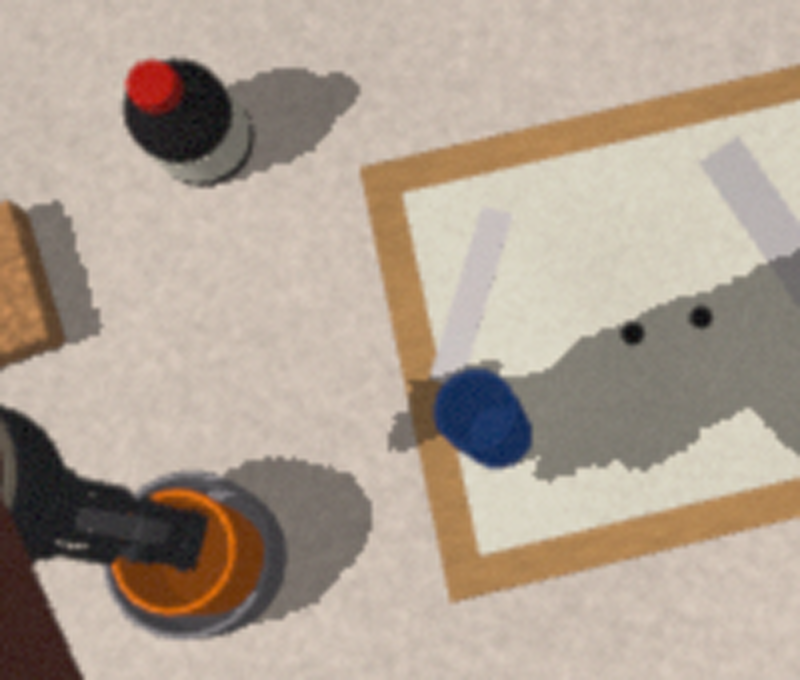

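Call:
arm_command:
  commands:
    - {"ax":0,"ay":0,"az":0,"dx":0.03,"dy":0,"dz":-0.043,"gripper":0.085}
    - {"ax":0,"ay":0,"az":0,"dx":0.065,"dy":0,"dz":-0.093,"gripper":0.085}
    - {"ax":0,"ay":0,"az":0,"dx":0.09,"dy":0,"dz":-0.129,"gripper":0.085}
    - {"ax":0,"ay":0,"az":0,"dx":0.103,"dy":0,"dz":-0.148,"gripper":0.085}
    - {"ax":0,"ay":0,"az":0,"dx":0.103,"dy":0.03,"dz":-0.148,"gripper":0.085}
    - {"ax":0,"ay":0,"az":0,"dx":0.103,"dy":0.07,"dz":-0.148,"gripper":0.085}
    - {"ax":0,"ay":0,"az":0,"dx":0.103,"dy":0.1,"dz":-0.148,"gripper":0.085}
    - {"ax":0,"ay":0,"az":0,"dx":0.103,"dy":0.115,"dz":-0.148,"gripper":0.085}
    - {"ax":0,"ay":0,"az":0,"dx":0.103,"dy":0.116,"dz":-0.148,"gripper":0.085}

```text
t: 9.1
position: [529.2, 130.1, 76.6]
ee_rot: [0.697, -0.122, 0.119, -0.696]
contact_force: [-0.0, -0.3, 0.5]
gripper_width: 85.3
```

```bash
python3 - <<'E'
from h import *
im=grab('a6')
go(530.5,130.7,79)
crop(im['side'],220,140,380,280,4,'c13')
E
```

```text
t 9.2 pos [531.1  130.29  78.89] w 84.9 F [ 0.23 -0.5   0.11] j6 -1.13 
 {'d': [-0.0007, -0.0001, 0.0002], 'yaw': np.float64(70.4), 'rotvec': array([-0.02, -0.  ,  0.04])}
```

View pics/c13.png

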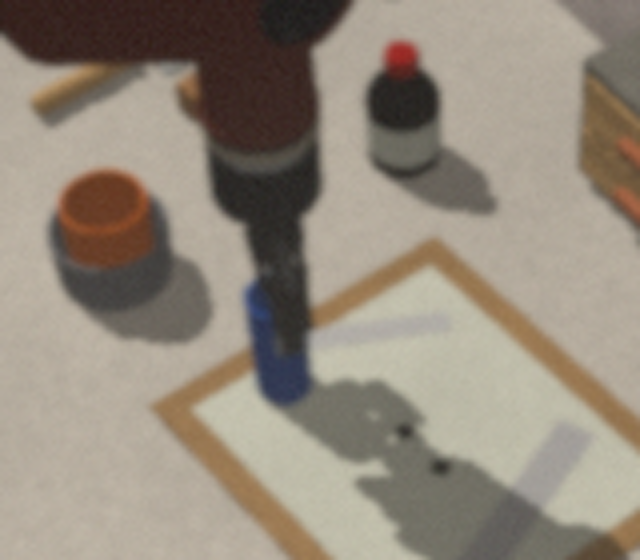

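Call:
arm_command:
  commands:
    - {"ax":0,"ay":0,"az":0,"dx":0,"dy":0,"dz":0,"gripper":0.033}
    - {"ax":0,"ay":0,"az":0,"dx":0,"dy":0,"dz":0,"gripper":0.033}
    - {"ax":0,"ay":0,"az":0,"dx":0,"dy":0,"dz":0,"gripper":0.033}
    - {"ax":0,"ay":0,"az":0,"dx":0,"dy":0,"dz":0,"gripper":0.033}
    - {"ax":0,"ay":0,"az":0,"dx":0,"dy":0,"dz":0,"gripper":0.033}
    - {"ax":0,"ay":0,"az":0,"dx":0,"dy":0,"dz":0,"gripper":0.033}
    - {"ax":0,"ay":0,"az":0,"dx":0,"dy":-0.02,"dz":0,"gripper":0.033}
    - {"ax":0,"ay":0,"az":0,"dx":0,"dy":-0.06,"dz":0,"gripper":0.033}
    - {"ax":0,"ay":0,"az":0,"dx":0,"dy":-0.1,"dz":0,"gripper":0.033}
    - {"ax":0,"ay":0,"az":0,"dx":0,"dy":-0.13,"dz":0,"gripper":0.033}
    - {"ax":0,"ay":0,"az":0,"dx":0,"dy":-0.13,"dz":0,"gripper":0.033}
  newtons: 25

```text
t: 10.58
position: [532.4, 130.5, 211.2]
ee_rot: [-0.696, 0.119, -0.123, 0.697]
contact_force: [0.5, -0.1, -1.1]
gripper_width: 43.8
```

```bash
python3 - <<'E'
from h import *
im=grab('a7')
go(483.5,304,210)
import h
def mask(img,col):
    h_=cv2.cvtColor(img,cv2.COLOR_RGB2HSV);H,S,V=[h_[...,i].astype(int) for i in range(3)]
    return ((H<16)&(S>130)&(V>40))
h.mask=mask
# rim of orange in tub, top: visible part z 50..80
print(fitcup(im,'orange',[483.5,304],35,45,32.5,34))
for c,p in(('side',[(321,247.75),(330.25,256.5)]),):print(unproj(c,p,3.4))
crop(im['side'],180,80,340,240,3.5,'c14')
crop(im['top'],140,200,340,330,4,'c15')
E
```

```text
t 10.68 pos [530.17 130.23 207.39] w 44.1 F [-0.31 -0.13 -1.38] j6 -1.13 
 {'d': [-0.1024, -0.0026, 0.148], 'yaw': np.float64(70.4), 'rotvec': array([ 0.01, -0.  , -0.05])}
{'both': (array([479.98, 301.79]), np.float64(1.186963896724128)), 'top': (array([481.5 , 302.16]), np.float64(0.8274080435093746)), 'side': (array([478.96, 308.78]), np.float64(0.33747068205272535))}
[[574.15  42.38   3.4 ]
 [578.41   0.81   3.4 ]]
```

View pics/c14.png

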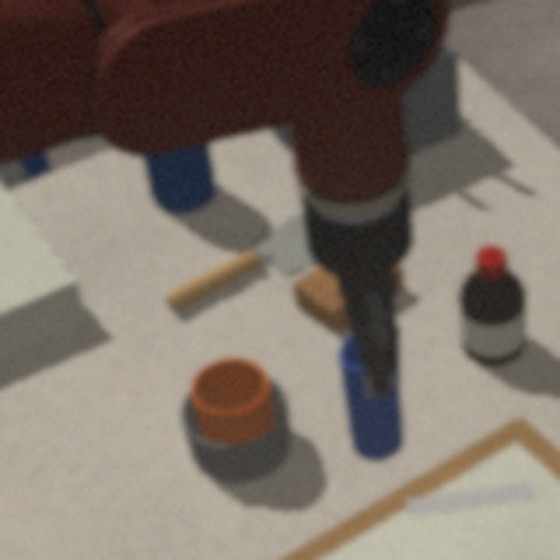

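View pics/c15.png

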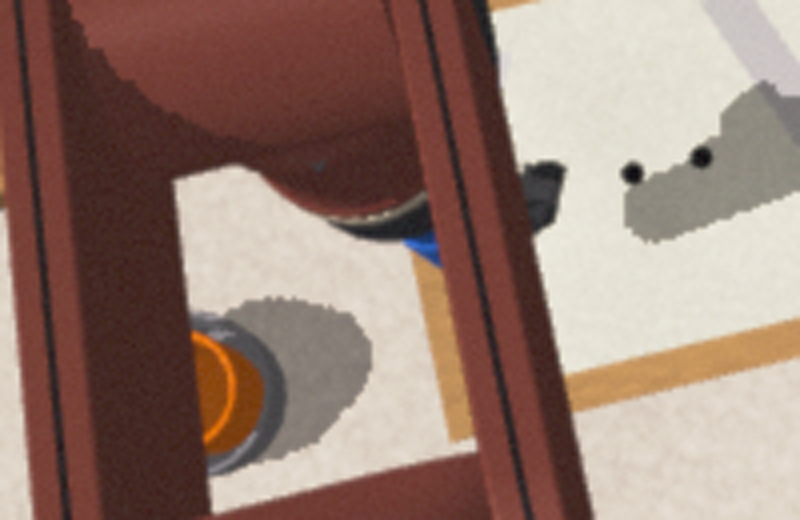

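Call:
arm_command:
  commands:
    - {"ax":0,"ay":0,"az":0,"dx":-0.02,"dy":0,"dz":0.029,"gripper":0.033}
    - {"ax":0,"ay":0,"az":0,"dx":-0.05,"dy":0,"dz":0.072,"gripper":0.033}
    - {"ax":0,"ay":0,"az":0,"dx":-0.08,"dy":0,"dz":0.115,"gripper":0.033}
    - {"ax":0,"ay":0,"az":0,"dx":-0.097,"dy":0,"dz":0.14,"gripper":0.033}
    - {"ax":0,"ay":0,"az":0,"dx":-0.102,"dy":0,"dz":0.148,"gripper":0.033}
    - {"ax":0,"ay":0,"az":0,"dx":-0.102,"dy":0,"dz":0.148,"gripper":0.033}
    - {"ax":0,"ay":0,"az":0,"dx":-0.102,"dy":0.03,"dz":0.148,"gripper":0.033}
    - {"ax":0,"ay":0,"az":0,"dx":-0.102,"dy":0.04,"dz":0.148,"gripper":0.033}

```text
t: 11.68
position: [483.4, 302.0, 165.8]
ee_rot: [0.698, -0.122, 0.12, -0.696]
contact_force: [-0.1, -0.3, -1.2]
gripper_width: 44.2
```

```bash
python3 - <<'E'
from h import *
im=grab('a8')
go(484,304.3,86)
crop(im['side'],200,110,290,230,5,'c16')
crop(im['top'],140,220,260,330,5,'c17')
E
```

```text
t 11.78 pos [483.59 302.37 166.5 ] w 44.1 F [ 0.25  0.54 -0.8 ] j6 -0.81 
 {'d': [-0.0001, 0.0805, 0.0022], 'yaw': np.float64(70.3), 'rotvec': array([ 0.16, -0.  , -0.14])}
```

View pics/c16.png

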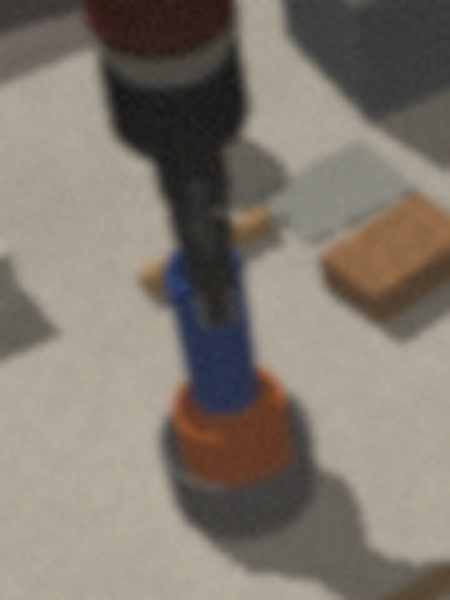

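View pics/c17.png

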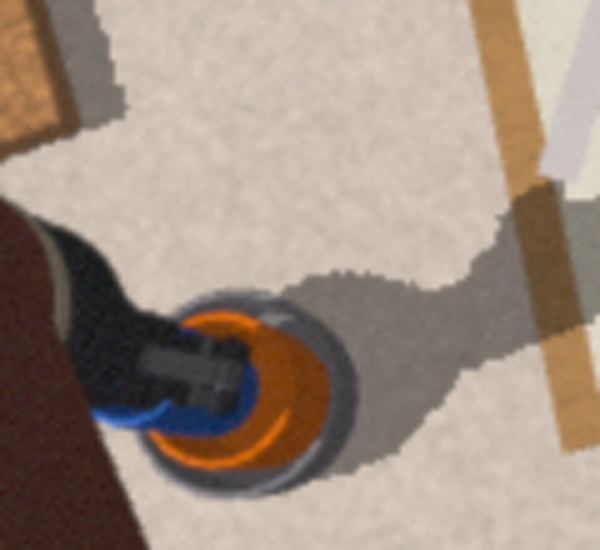

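```bash
python3 - <<'E'
from h import *
im={c:cv2.imread(f"pics/a8_{c}.png") for c in K}
for c,cr,s in(('top',(150,260,230,330),8),('side',(225,150,275,230),8)):
    x0,y0,x1,y1=cr;g=cv2.resize(im[c][y0:y1,x0:x1],None,fx=s,fy=s,interpolation=cv2.INTER_CUBIC)
    def dr(x,y,z,r,col):
        p=(proj(c,ring(x,y,z,r))-[x0,y0])*s;cv2.polylines(g,[np.round(p).astype(int)],True,col,1,cv2.LINE_AA)
    dr(483.6,302.4,90.5,20.5,(255,255,0));dr(484,304.3,80,34,(0,255,0))
    cv2.imwrite(f"pics/ox_{c}.png",g)
E
```

```text
(no output)
```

View pics/ox_top.png

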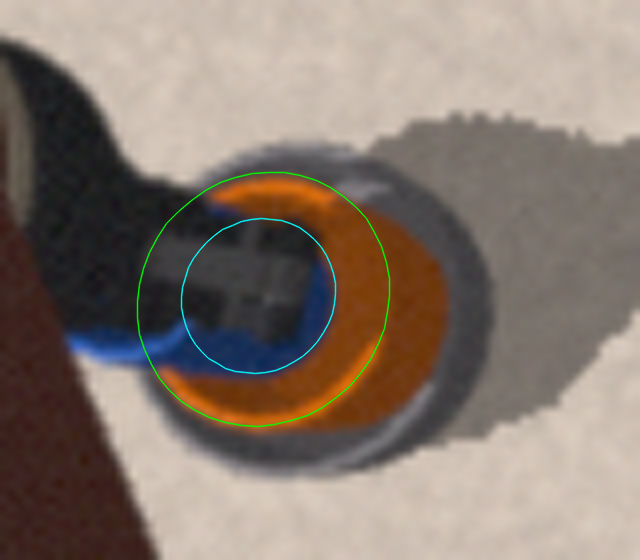

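View pics/ox_side.png

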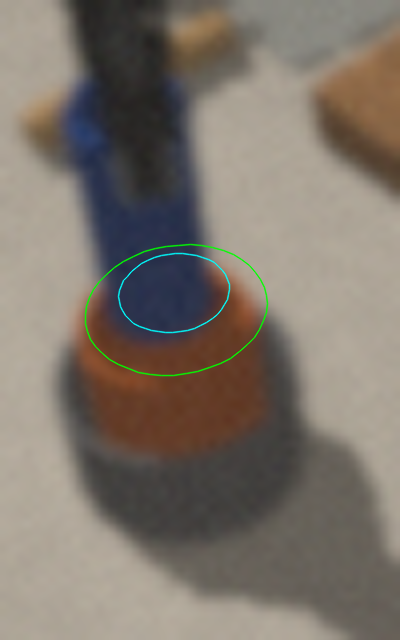

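Call:
arm_command:
  commands:
    - {"ax":0,"ay":0,"az":0,"dx":0,"dy":0.01,"dz":0.001,"gripper":0.033}
    - {"ax":0,"ay":0,"az":0,"dx":0,"dy":0.03,"dz":0.001,"gripper":0.033}
    - {"ax":0,"ay":0,"az":0,"dx":0,"dy":0.05,"dz":0.001,"gripper":0.033}
    - {"ax":0,"ay":0,"az":0,"dx":0,"dy":0.066,"dz":0.001,"gripper":0.033}
    - {"ax":0,"ay":0,"az":0,"dx":0,"dy":0.074,"dz":0.001,"gripper":0.033}
    - {"ax":0,"ay":0,"az":0,"dx":0,"dy":0.079,"dz":0.001,"gripper":0.033}
    - {"ax":0,"ay":0,"az":0,"dx":0,"dy":0.08,"dz":0.001,"gripper":0.033}

```text
t: 12.65
position: [484.8, 304.9, 88.3]
ee_rot: [-0.697, 0.121, -0.121, 0.697]
contact_force: [-0.1, 0.3, -0.3]
gripper_width: 43.6
```

```bash
python3 - <<'E'
from h import *
im=grab('a9')
go(484,304.3,86)
crop(im['side'],200,110,290,230,5,'c18')
E
```

```text
t 12.75 pos [485.01 305.03  88.77] w 43.7 F [ 0.49  0.58 -1.67] j6 -0.8 
 {'d': [-0.0007, 0.0028, -0.001], 'yaw': np.float64(70.4), 'rotvec': array([-0.03, -0.  ,  0.03])}
```

View pics/c18.png

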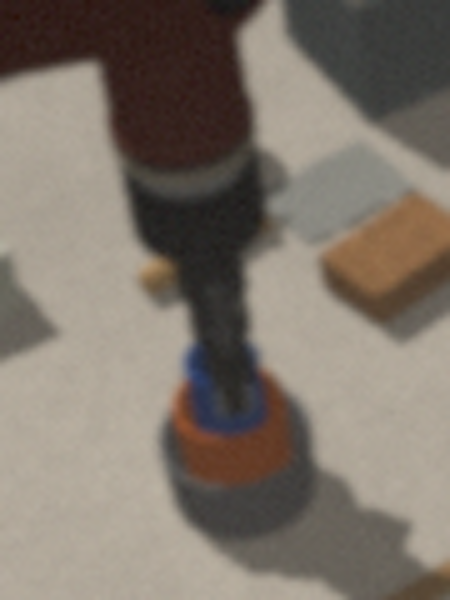

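Call:
arm_command:
  commands:
    - {"ax":0,"ay":0,"az":0,"dx":0,"dy":0.002,"dz":0,"gripper":0.033}
    - {"ax":0,"ay":0,"az":0,"dx":0,"dy":0.002,"dz":0,"gripper":0.033}
    - {"ax":0,"ay":0,"az":0,"dx":0,"dy":0.002,"dz":0,"gripper":0.085}
    - {"ax":0,"ay":0,"az":0,"dx":0,"dy":0.002,"dz":0,"gripper":0.085}
    - {"ax":0,"ay":0,"az":0,"dx":0,"dy":0.002,"dz":0,"gripper":0.085}
    - {"ax":0,"ay":0,"az":0,"dx":0,"dy":0,"dz":0,"gripper":0.085}
    - {"ax":0,"ay":0,"az":0,"dx":0,"dy":0,"dz":0,"gripper":0.085}
    - {"ax":0,"ay":0,"az":0,"dx":0,"dy":-0.02,"dz":0,"gripper":0.085}
    - {"ax":0,"ay":0,"az":0,"dx":0,"dy":-0.06,"dz":0,"gripper":0.085}
    - {"ax":0,"ay":0,"az":0,"dx":0,"dy":-0.1,"dz":0,"gripper":0.085}
    - {"ax":0,"ay":0,"az":0,"dx":0,"dy":-0.12,"dz":0,"gripper":0.085}

```text
t: 14.12
position: [486.1, 305.5, 212.5]
ee_rot: [-0.696, 0.119, -0.122, 0.698]
contact_force: [0.3, -0.3, -0.0]
gripper_width: 85.0
```

```bash
python3 - <<'E'
from h import *
im=grab('b0')
go(484,304.3,86)
crop(im['side'],200,110,290,230,5,'c19');crop(im['top'],140,200,340,330,4,'c20')
crop(im['top'],280,225,340,255,12,'dots')
crop(im['top'],425,210,485,305,8,'tongs');crop(im['side'],320,300,420,390,7,'tongs_s')
E
```

```text
t 14.22 pos [486.25 305.59 211.83] w 84.9 F [-0.39 -0.92 -0.83] j6 -0.8 
 {'d': [-0.0022, 0.1258, -0.0025], 'yaw': np.float64(70.4), 'rotvec': array([-0.23, -0.  ,  0.24])}
```

View pics/c19.png

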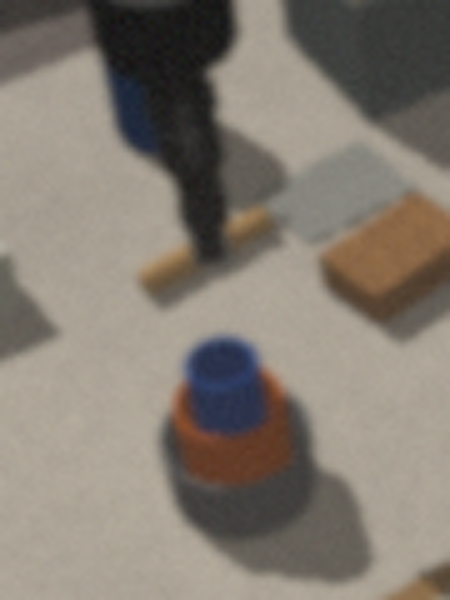

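View pics/c20.png

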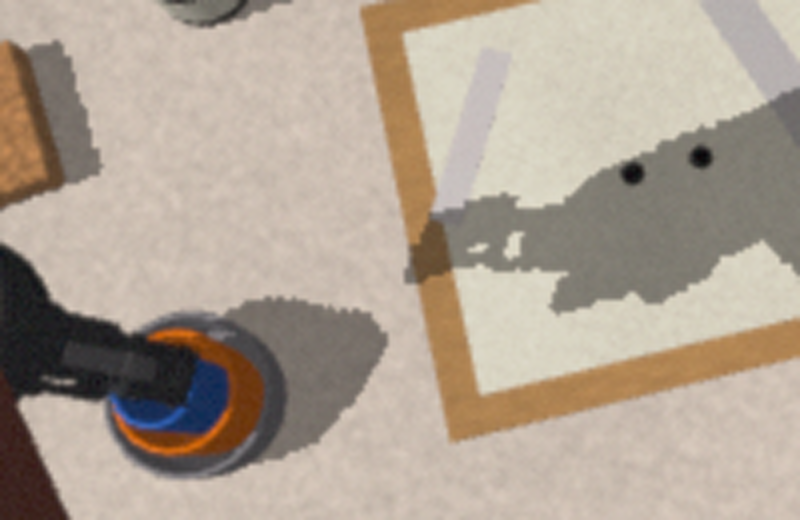

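View pics/dots.png

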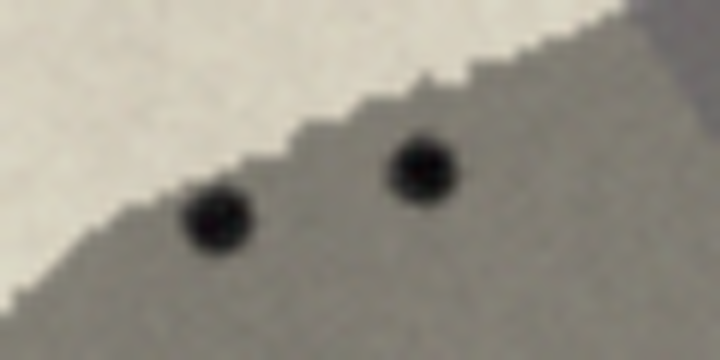

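View pics/tongs.png

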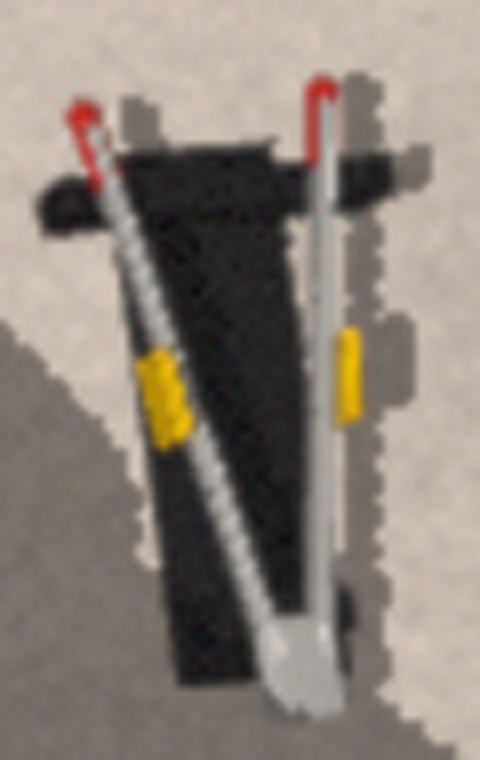

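View pics/tongs_s.png

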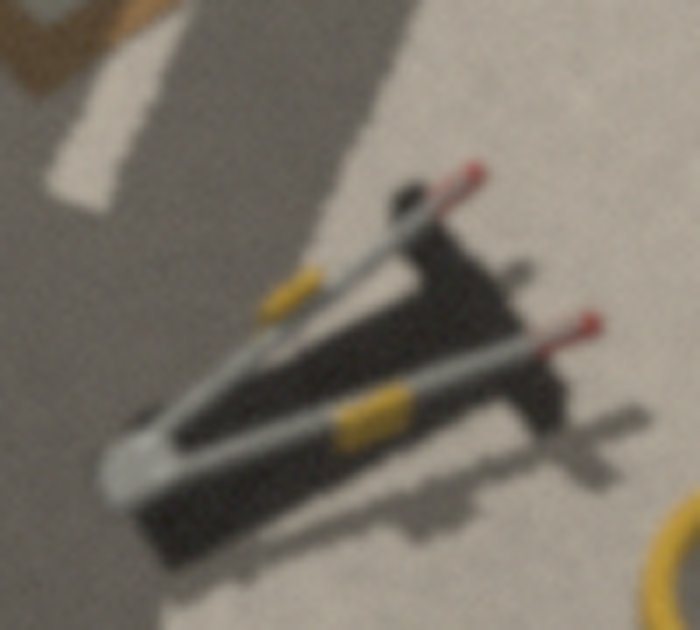

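```bash
python3 - <<'E'
from h import *
from scipy.optimize import least_squares
def px(x,y,s,x0,y0):return np.array([(x+.5)/s-.5+x0,(y+.5)/s-.5+y0])
im={c:cv2.imread(f"pics/b0_{c}.png") for c in K}
T=[px(85,117,8,425,210),px(321,92,8,425,210)];S=[px(476,175,7,320,300),px(593,322,7,320,300)]
for a,b in zip(T,S):
    r=least_squares(lambda P:np.r_[proj('top',P)[0]-a,proj('side',P)[0]-b],[555,-310,35]);print('tip',r.x,r.fun,unproj('top',a,35),unproj('side',b,35))
# dots centroid in top
g=cv2.cvtColor(im['top'],cv2.COLOR_BGR2GRAY).astype(float)
D=[]
for c0 in((297.7,242.8),(314.8,238.8)):
    x,y=np.round(c0).astype(int);w=g[y-5:y+6,x-5:x+6];w=np.clip(85-w,0,None);Y,X=np.mgrid[y-5:y+6,x-5:x+6]
    D.append([(X*w).sum()/w.sum(),(Y*w).sum()/w.sum()])
d=unproj('top',D,3.4);print('dots',D,d,np.linalg.norm(d[0]-d[1]))
# yellow & head
for n,p in(('yl',(165,400)),('yr',(349,376)),('head',(303,665))):print(n,unproj('top',px(*p,8,425,210),38))
q=arm.get_state();print(q['joints'],q['t'])
E
```

```text
tip [ 565.71 -280.31   33.98] [-0.08  0.62  0.62 -0.27] [[ 566.93 -280.5    35.  ]] [[ 563.52 -280.47   35.  ]]
tip [ 562.66 -350.14   34.21] [-0.06  0.45  0.44 -0.2 ] [[ 563.54 -350.22   35.  ]] [[ 561.1  -350.23   35.  ]]
dots [[np.float64(297.7444633730835), np.float64(242.9701873935264)], [np.float64(314.85837651122625), np.float64(238.86096718480138)]] [[579.22  43.98   3.4 ]
 [582.76   2.02   3.4 ]] 42.10824052656072
yl [[ 481.14 -284.65   38.  ]]
yr [[ 479.74 -338.18   38.  ]]
head [[ 401.24 -306.76   38.  ]]
[ 0.42  0.11  1.69  0.    1.34 -0.8 ] 14.225
```

```bash
python3 -c "
from h import *
go(482.8,-311.6,170,87.4)"
```

```text
t 14.22 pos [486.25 305.59 211.83] w 84.9 F [-0.39 -0.92 -0.83] j6 -0.8 
 {'d': [0.204, 0.0403, -0.5826], 'yaw': np.float64(70.4), 'rotvec': array([ -0.2 , -17.04,   0.28])}
```

Call:
arm_command:
  commands:
    - {"ax":0,"ay":-2,"az":0,"dx":0.01,"dy":0.005,"dz":-0.029,"gripper":0.085}
    - {"ax":0,"ay":-4,"az":0,"dx":0.03,"dy":0.01,"dz":-0.086,"gripper":0.085}
    - {"ax":0,"ay":-6,"az":0,"dx":0.05,"dy":0.01,"dz":-0.143,"gripper":0.085}
    - {"ax":0,"ay":-8,"az":0,"dx":0.07,"dy":0.01,"dz":-0.2,"gripper":0.085}
    - {"ax":0,"ay":-10,"az":0,"dx":0.09,"dy":0.01,"dz":-0.257,"gripper":0.085}
    - {"ax":0,"ay":-12,"az":0,"dx":0.11,"dy":0.01,"dz":-0.314,"gripper":0.085}
    - {"ax":0,"ay":-14,"az":0,"dx":0.13,"dy":0.01,"dz":-0.371,"gripper":0.085}
    - {"ax":0,"ay":-16,"az":0,"dx":0.15,"dy":0.01,"dz":-0.428,"gripper":0.085}
    - {"ax":0,"ay":-17,"az":0,"dx":0.17,"dy":0.01,"dz":-0.485,"gripper":0.085}
    - {"ax":0,"ay":-17,"az":0,"dx":0.188,"dy":0.01,"dz":-0.537,"gripper":0.085}
    - {"ax":0,"ay":-17,"az":0,"dx":0.2,"dy":0.01,"dz":-0.572,"gripper":0.085}
    - {"ax":0,"ay":-17,"az":0,"dx":0.204,"dy":0.01,"dz":-0.583,"gripper":0.085}

```text
t: 15.72
position: [479.5, -314.2, 196.2]
ee_rot: [-0.706, 0.018, -0.016, 0.708]
contact_force: [-0.4, 0.2, -0.1]
gripper_width: 85.1
```

```bash
python3 - <<'E'
from h import *
im=grab('b1')
go(482.8,-311.6,14,87.4)
crop(im['side'],300,250,440,390,4.2,'c21');crop(im['top'],400,190,520,310,5,'c22')
E
```

```text
t 15.82 pos [ 480.07 -312.88  196.72] w 84.9 F [-1.04  0.72  0.21] j6 -2.24 
 {'d': [0.003, 0.1827, 0.0011], 'yaw': np.float64(87.3), 'rotvec': array([-0.1 , -0.13, -0.11])}
```

View pics/c21.png

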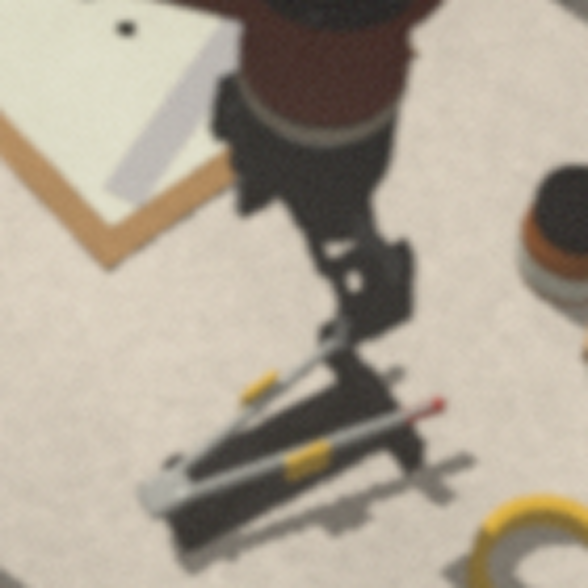

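View pics/c22.png

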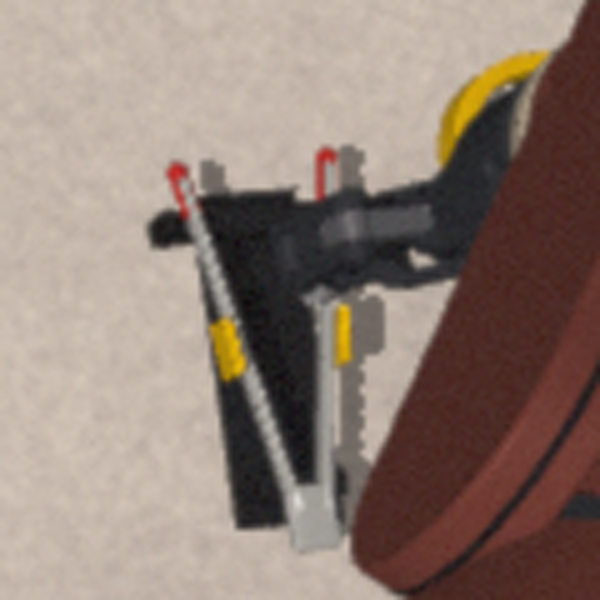

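View pics/b1_top.png

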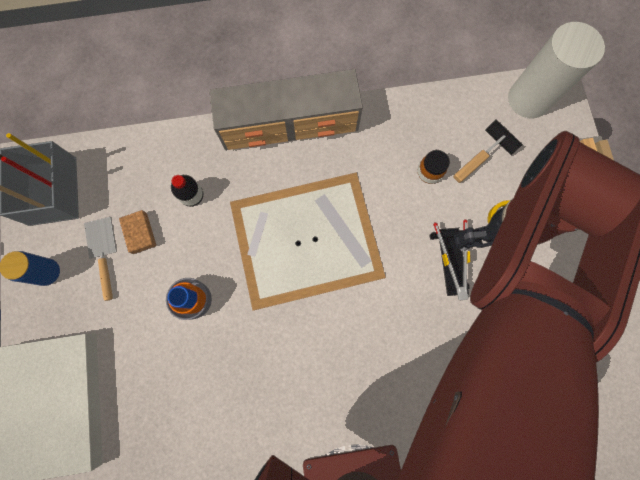

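Call:
arm_command:
  commands:
    - {"ax":0,"ay":0,"az":0,"dx":0.003,"dy":0.03,"dz":0.001,"gripper":0.085}
    - {"ax":0,"ay":0,"az":0,"dx":0.003,"dy":0.08,"dz":0.001,"gripper":0.085}
    - {"ax":0,"ay":0,"az":0,"dx":0.003,"dy":0.12,"dz":0.001,"gripper":0.085}
    - {"ax":0,"ay":0,"az":0,"dx":0.003,"dy":0.135,"dz":0.001,"gripper":0.085}
    - {"ax":0,"ay":0,"az":0,"dx":0.003,"dy":0.135,"dz":0.001,"gripper":0.085}

```text
t: 16.45
position: [483.6, -310.5, 62.6]
ee_rot: [-0.706, 0.016, -0.015, 0.707]
contact_force: [-0.2, -0.2, 0.8]
gripper_width: 85.0
```

```bash
python3 - <<'E'
from h import *
im=grab('b2')
go(482.8,-311.6,14,87.4)
crop(im['side'],310,270,420,390,5,'c23');crop(im['top'],400,190,520,310,5,'c24')
g=cv2.cvtColor(im['top'],cv2.COLOR_RGB2GRAY).astype(float)
D=[]
for c0 in((297.7,242.8),(314.8,238.8)):
    x,y=np.round(c0).astype(int);w=g[y-5:y+6,x-5:x+6];w=np.clip(150-w,0,None);Y,X=np.mgrid[y-5:y+6,x-5:x+6]
    D.append([(X*w).sum()/w.sum(),(Y*w).sum()/w.sum()])
d=unproj('top',D,3.4);print('dots',D,d,np.linalg.norm(d[0]-d[1]))
print(proj('side',d))
E
```

```text
t 16.55 pos [ 485.08 -312.32   65.07] w 85.3 F [-0.81 -0.47  0.25] j6 -2.23 
 {'d': [-0.0024, 0.0511, 0.0007], 'yaw': np.float64(87.4), 'rotvec': array([ 0.09, -0.01,  0.12])}
dots [[np.float64(297.7177835051546), np.float64(242.90506872852234)], [np.float64(314.8265213442325), np.float64(238.86875567665757)]] [[579.38  44.02   3.4 ]
 [582.75   2.09   3.4 ]] 42.0557928583149
[[322.19 246.58]
 [331.26 255.52]]
```

View pics/c23.png

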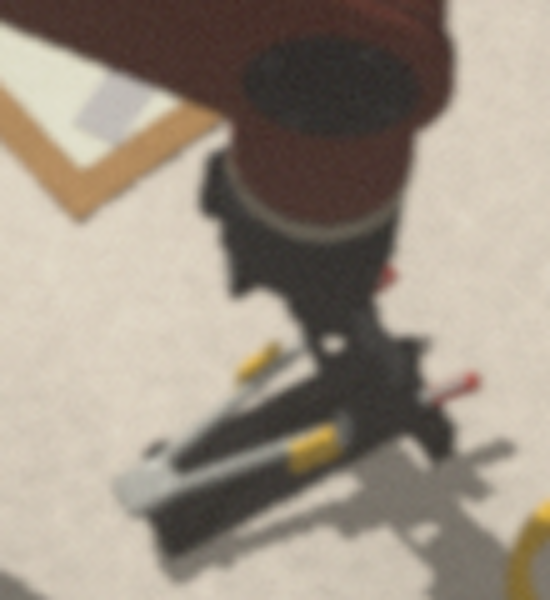

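View pics/c24.png

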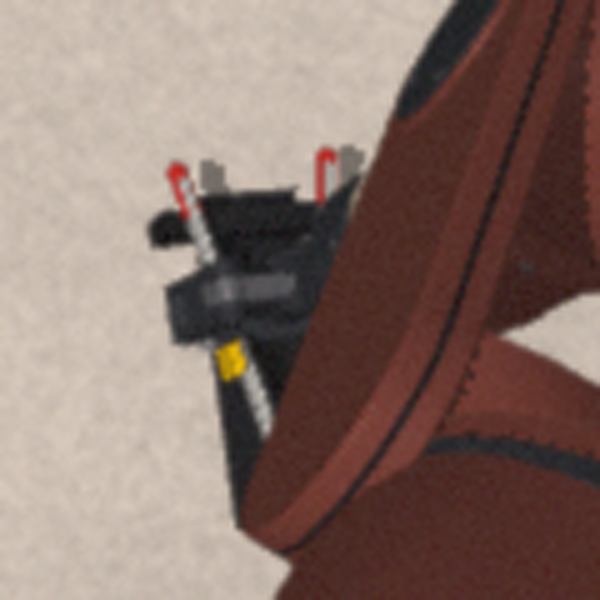

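Call:
arm_command:
  commands:
    - {"ax":0,"ay":0,"az":0,"dx":-0.0015,"dy":0.015,"dz":0,"gripper":0.085}
    - {"ax":0,"ay":0,"az":0,"dx":-0.0015,"dy":0.03,"dz":0,"gripper":0.085}
    - {"ax":0,"ay":0,"az":0,"dx":-0.0015,"dy":0.042,"dz":0,"gripper":0.085}
    - {"ax":0,"ay":0,"az":0,"dx":-0.0015,"dy":0.049,"dz":0,"gripper":0.085}
    - {"ax":0,"ay":0,"az":0,"dx":-0.0015,"dy":0.05,"dz":0,"gripper":0.085}
    - {"ax":0,"ay":0,"az":0,"dx":-0.0015,"dy":0.05,"dz":0,"gripper":0.085}

```text
t: 17.3
position: [482.5, -312.1, 13.5]
ee_rot: [0.707, -0.016, 0.016, -0.707]
contact_force: [0.4, 0.2, -0.1]
gripper_width: 85.2
```

```bash
python3 - <<'E'
from h import *
im=grab('b3')
go(482.8,-311.6,14,87.4)
crop(im['side'],310,270,420,390,5,'c25');crop(im['top'],400,190,520,310,5,'c26')
E
```

```text
t 17.4 pos [ 482.76 -312.2    13.8 ] w 84.8 F [-0.04 -1.1  -0.04] j6 -2.24 
 {'d': [0.0, -0.0002, 0.0006], 'yaw': np.float64(87.4), 'rotvec': array([ 0.03, -0.04,  0.04])}
```

View pics/c25.png

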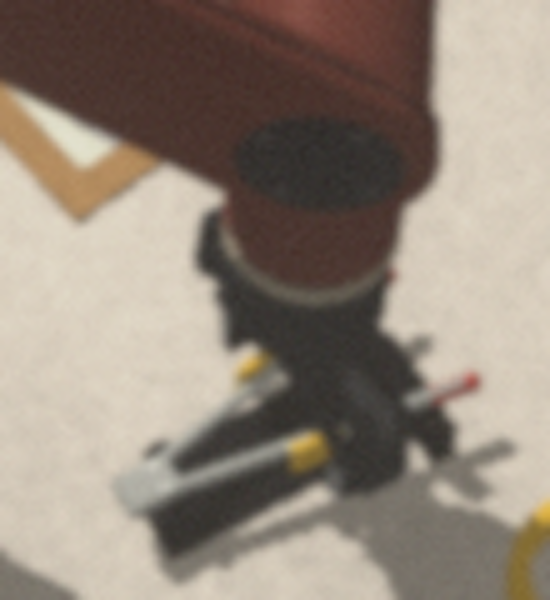

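View pics/c26.png

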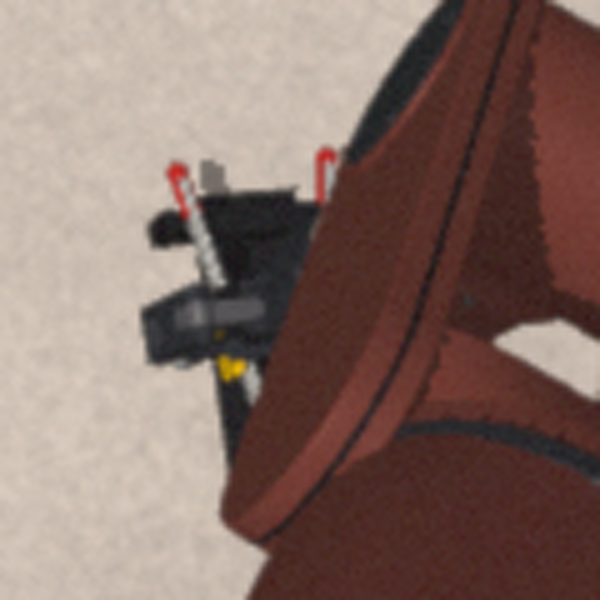

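```bash
python3 - <<'E'
from h import *
u=np.array([np.cos(np.radians(-2.6)),np.sin(np.radians(-2.6)),0]);v=np.array([-u[1],u[0],0])
G=np.array([482.8,-312,34])
def Q(a,b,z):return G+u*a+v*b+[0,0,z-34]
for c,o,s in(('side',(310,270),5),('top',(400,190),5)):
  for n,pts in(('plateR',[Q(a,-29.5-a*.0,z) for a in(-13,13) for z in(22,46)]),('plateL',[Q(a,29.5,z) for a in(-13,13) for z in(22,46)]),('fingR',[Q(a,-b,z) for a in(-11,11) for b in(42.5,57) for z in(27,60)]),('fingL',[Q(a,b,z) for a in(-11,11) for b in(42.5,57) for z in(27,)])):
    print(c,n,((proj(c,pts)-o)*s).round(0).tolist())
E
```

```text
side plateR [[308.0, 473.0], [310.0, 450.0], [352.0, 447.0], [355.0, 424.0]]
side plateL [[241.0, 380.0], [242.0, 356.0], [284.0, 355.0], [286.0, 332.0]]
side fingR [[327.0, 487.0], [331.0, 456.0], [344.0, 511.0], [348.0, 480.0], [364.0, 465.0], [369.0, 434.0], [382.0, 489.0], [387.0, 458.0]]
side fingL [[230.0, 353.0], [214.0, 331.0], [267.0, 333.0], [251.0, 311.0]]
top plateR [[341.0, 361.0], [358.0, 353.0], [331.0, 307.0], [348.0, 297.0]]
top plateL [[215.0, 375.0], [230.0, 367.0], [206.0, 320.0], [220.0, 311.0]]
top fingR [[371.0, 352.0], [397.0, 341.0], [402.0, 349.0], [428.0, 337.0], [362.0, 306.0], [387.0, 293.0], [393.0, 302.0], [419.0, 289.0]]
top fingL [[190.0, 372.0], [159.0, 376.0], [182.0, 326.0], [151.0, 329.0]]
```

Call:
arm_command:
  commands:
    - {"ax":0,"ay":0,"az":0,"dx":-0.0025,"dy":0,"dz":0.0005,"gripper":0.085}
    - {"ax":0,"ay":0,"az":0,"dx":-0.0025,"dy":0,"dz":0.0005,"gripper":0.065}
    - {"ax":0,"ay":0,"az":0,"dx":-0.0025,"dy":0,"dz":0.0005,"gripper":0.055}
    - {"ax":0,"ay":0,"az":0,"dx":-0.0025,"dy":0,"dz":0.0005,"gripper":0.048}
    - {"ax":0,"ay":0,"az":0,"dx":-0.0025,"dy":0,"dz":0.0005,"gripper":0.0425}
    - {"ax":0,"ay":0,"az":0,"dx":-0.0025,"dy":0,"dz":0.0005,"gripper":0.0425}
    - {"ax":0,"ay":0,"az":0,"dx":-0.0025,"dy":0,"dz":0.0005,"gripper":0.0425}
    - {"ax":0,"ay":0,"az":0,"dx":-0.0025,"dy":0,"dz":0.0005,"gripper":0.0425}
    - {"ax":0,"ay":0,"az":0,"dx":-0.0025,"dy":0,"dz":0.0005,"gripper":0.0425}
  newtons: 40

```text
t: 18.52
position: [481.4, -312.3, 15.2]
ee_rot: [0.708, -0.015, 0.017, -0.706]
contact_force: [-0.1, 0.5, 8.7]
gripper_width: 42.4
```

```bash
python3 - <<'E'
from h import *
im=grab('b4')
go(480,-311.6,14,87.4)
crop(im['side'],310,270,420,390,5,'c27');crop(im['top'],400,190,520,310,5,'c28')
E
```

```text
t 18.62 pos [ 481.39 -312.29   15.21] w 42.7 F [-0.46  1.4   9.45] j6 -2.24 
 {'d': [-0.0014, 0.0012, 0.0006], 'yaw': np.float64(87.4), 'rotvec': array([ 0.11, -0.04,  0.17])}
```

View pics/c27.png

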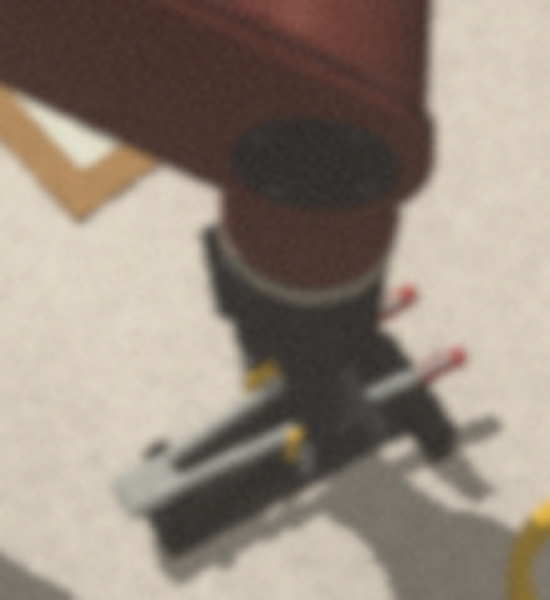

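View pics/c28.png

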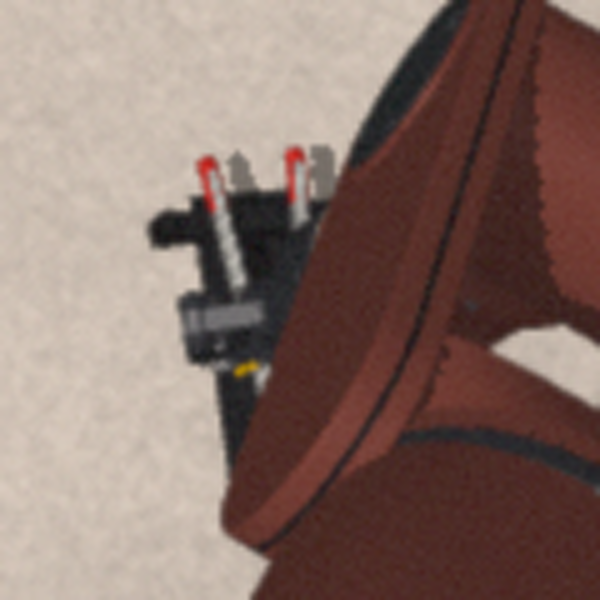

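Call:
arm_command:
  commands:
    - {"ax":0,"ay":0,"az":0,"dx":0,"dy":-0.003,"dz":0,"gripper":0.0425}
    - {"ax":0,"ay":0,"az":0,"dx":0,"dy":-0.01,"dz":0,"gripper":0.0425}
    - {"ax":0,"ay":0,"az":0,"dx":0,"dy":-0.025,"dz":0,"gripper":0.0425}
    - {"ax":0,"ay":0,"az":0,"dx":0,"dy":-0.045,"dz":0,"gripper":0.0425}
    - {"ax":0,"ay":0,"az":0,"dx":0,"dy":-0.065,"dz":0,"gripper":0.0425}
    - {"ax":0,"ay":0,"az":0,"dx":0,"dy":-0.08,"dz":0,"gripper":0.0425}
    - {"ax":0,"ay":0,"az":0,"dx":0,"dy":-0.08,"dz":0,"gripper":0.0425}

```text
t: 19.5
position: [481.0, -312.2, 95.5]
ee_rot: [0.708, -0.015, 0.017, -0.706]
contact_force: [0.6, 0.5, -0.2]
gripper_width: 42.6
```

```bash
python3 - <<'E'
from h import *
im=grab('b5')
go(497,16,150,94.6)
crop(im['side'],310,240,420,360,5,'c29');crop(im['top'],400,190,520,310,5,'c30')
E
```

```text
t 19.6 pos [ 479.76 -311.16   93.23] w 42.9 F [-0.73  0.02 -1.28] j6 -2.24 
 {'d': [0.0021, -0.0567, 0.3276], 'yaw': np.float64(87.4), 'rotvec': array([-0.  , -7.24, -0.  ])}
```

View pics/c29.png

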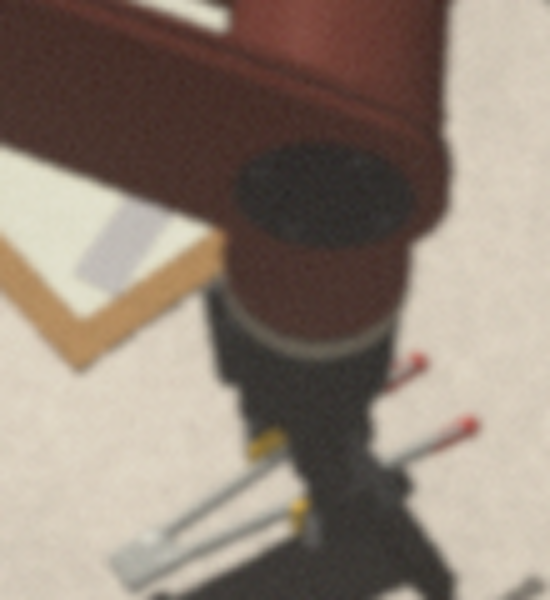

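View pics/c30.png

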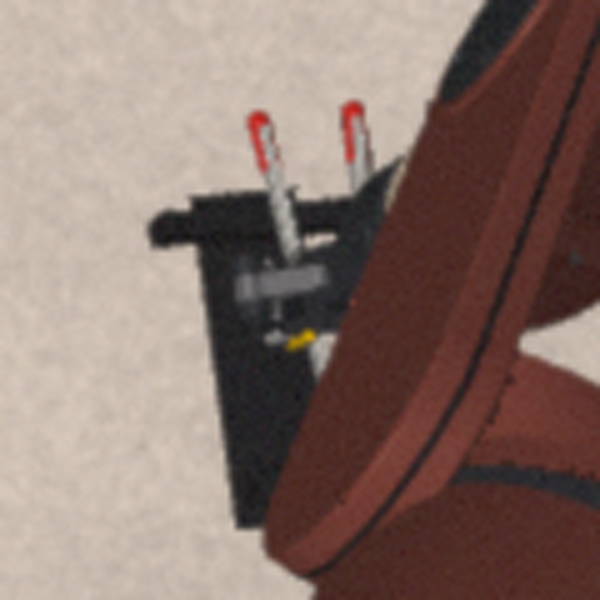

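```bash
cat >> h.py <<'E'
from scipy.optimize import least_squares
def px(x,y,s,x0,y0):return np.array([(x+.5)/s-.5+x0,(y+.5)/s-.5+y0])
def tri(a,b):
    r=least_squares(lambda P:np.r_[proj('top',P)[0]-a,proj('side',P)[0]-b],[555,-310,35]);return r.x,r.fun
E
python3 - <<'E'
from h import *
P=[]
for a,b in(((259,119),(420,361)),((353,108),(468,425))):
    x,f=tri(px(*a,5,400,190),px(*b,5,310,240));P.append(x);print(x,f)
    print(unproj('top',px(*a,5,400,190),114))
P=np.array(P);print(np.linalg.norm(P[0]-P[1]),P.mean(0))
E
```

```text
[ 566.53 -294.81  115.35] [-0.14  1.08  1.1  -0.5 ]
[[ 569.14 -296.1   114.  ]]
[ 564.09 -335.47  115.86] [-0.18  1.45  1.46 -0.68]
[[ 567.61 -337.33  114.  ]]
40.73529340179505 [ 565.31 -315.14  115.61]
```

Call:
arm_command:
  commands:
    - {"ax":0,"ay":0,"az":0,"dx":0,"dy":0,"dz":0.01,"gripper":0.043}
    - {"ax":0,"ay":-0.5,"az":0,"dx":0,"dy":0,"dz":0.035,"gripper":0.043}
    - {"ax":0,"ay":-1.2,"az":0,"dx":0,"dy":0,"dz":0.07,"gripper":0.043}
    - {"ax":0,"ay":-2,"az":0,"dx":0,"dy":0,"dz":0.11,"gripper":0.043}
    - {"ax":0,"ay":-3,"az":0,"dx":0,"dy":0,"dz":0.15,"gripper":0.043}
    - {"ax":0,"ay":-4,"az":0,"dx":0,"dy":0,"dz":0.19,"gripper":0.043}
    - {"ax":0,"ay":-5,"az":0,"dx":0,"dy":0,"dz":0.23,"gripper":0.043}
    - {"ax":0,"ay":-6,"az":0,"dx":0,"dy":0,"dz":0.268,"gripper":0.043}
    - {"ax":0,"ay":-6.7,"az":0,"dx":-0.001,"dy":0,"dz":0.298,"gripper":0.043}
    - {"ax":0,"ay":-7.2,"az":0,"dx":-0.001,"dy":0,"dz":0.318,"gripper":0.043}
    - {"ax":0,"ay":-7.2,"az":0,"dx":-0.001,"dy":0,"dz":0.327,"gripper":0.043}
    - {"ax":0,"ay":-7.2,"az":0,"dx":-0.001,"dy":0,"dz":0.327,"gripper":0.043}

```text
t: 21.1
position: [493.4, 16.3, 93.0]
ee_rot: [-0.707, -0.028, 0.029, 0.707]
contact_force: [0.2, 0.4, -0.5]
gripper_width: 42.7
```

```bash
python3 - <<'E'
from h import *
im=grab('b6')
go(494,16,26,94.6)
crop(im['side'],260,180,380,300,5,'c31');crop(im['top'],250,180,370,300,5,'c32')
E
```

```text
t 21.2 pos [493.77  15.24  93.19] w 43.4 F [ 0.08 -0.59 -1.27] j6 -1.78 
 {'d': [0.0003, 0.0672, 0.0008], 'yaw': np.float64(94.6), 'rotvec': array([ 0.01, -0.04, -0.01])}
```

View pics/c31.png

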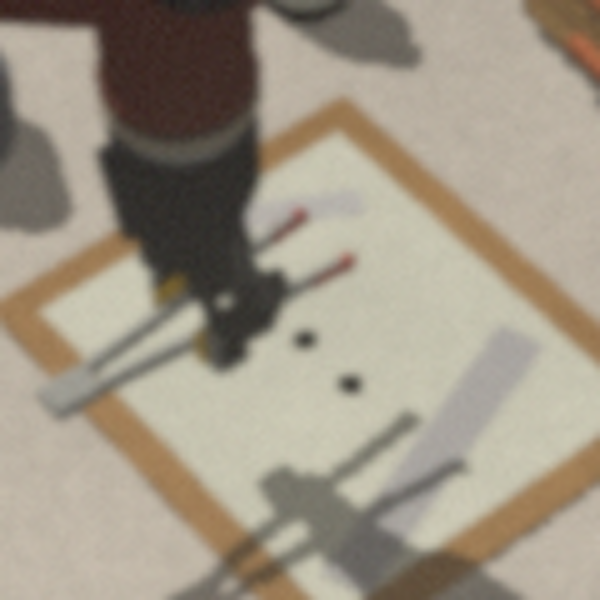

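View pics/c32.png

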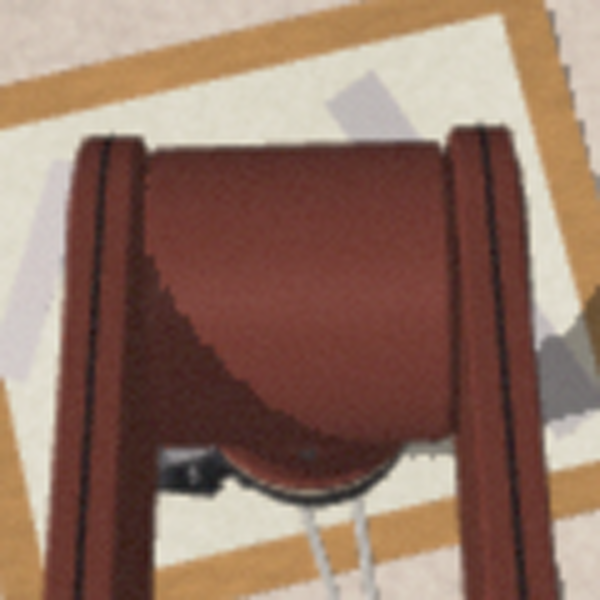

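Call:
arm_command:
  commands:
    - {"ax":0,"ay":0,"az":0,"dx":0,"dy":0.01,"dz":0.0005,"gripper":0.043}
    - {"ax":0,"ay":0,"az":0,"dx":0,"dy":0.025,"dz":0.0005,"gripper":0.043}
    - {"ax":0,"ay":0,"az":0,"dx":0,"dy":0.045,"dz":0.0005,"gripper":0.043}
    - {"ax":0,"ay":0,"az":0,"dx":0,"dy":0.058,"dz":0.0005,"gripper":0.043}
    - {"ax":0,"ay":0,"az":0,"dx":0,"dy":0.065,"dz":0.0005,"gripper":0.043}
    - {"ax":0,"ay":0,"az":0,"dx":0,"dy":0.067,"dz":0.0005,"gripper":0.043}
    - {"ax":0,"ay":0,"az":0,"dx":0,"dy":0.067,"dz":0.0005,"gripper":0.043}

```text
t: 22.08
position: [494.3, 15.9, 26.6]
ee_rot: [0.707, 0.028, -0.028, -0.707]
contact_force: [0.1, -0.0, -0.1]
gripper_width: 43.0
```

```bash
python3 - <<'E'
from h import *
im=grab('b7')
go(494,16,26,94.6)
crop(im['side'],280,210,360,280,10,'c33')
E
```

```text
t 22.18 pos [494.52  15.87  26.93] w 43.4 F [ 0.39  0.09 -0.87] j6 -1.78 
 {'d': [-0.0005, 0.0009, 0.0002], 'yaw': np.float64(94.6), 'rotvec': array([ 0.01, -0.04,  0.07])}
```

View pics/c33.png

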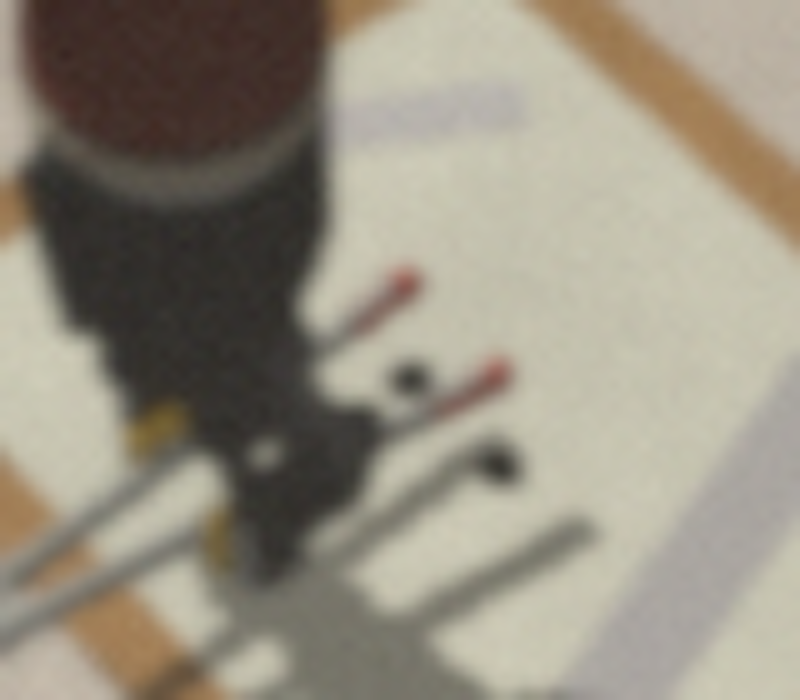

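View pics/b7_top.png

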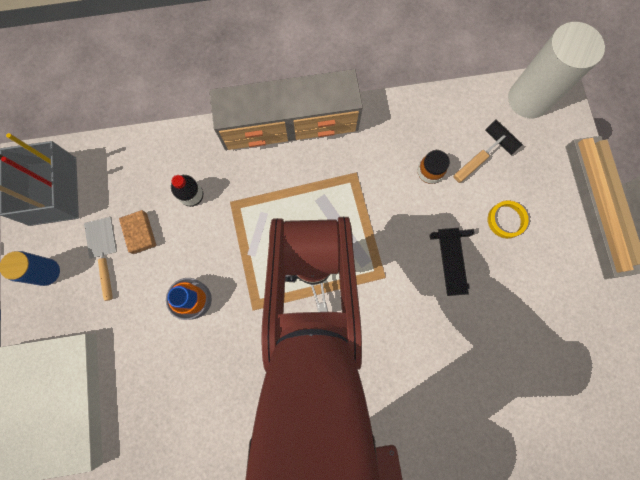

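```bash
python3 - <<'E'
from h import *
f=lambda p,z:unproj('side',px(*p,10,280,210),z)[0]
dl,dr=f((410,379),3.4),f((497,463),3.4)
for z in(45,46,47.5):
    a,b=f((405,284),z),f((497,371),z)
    print(z,a-dl,b-dr,np.linalg.norm(a-b),np.linalg.norm(dl-dr))
E
```

```text
45 [ 0.52  1.6  41.6 ] [ 0.77  0.34 41.6 ] 41.12278142304072 39.84431185803851
46 [ 0.09  0.9  42.6 ] [ 0.34 -0.32 42.6 ] 41.08814407330189 39.84431185803851
47.5 [-0.55 -0.14 44.1 ] [-0.31 -1.31 44.1 ] 41.03618804869345 39.84431185803851
```

Call:
arm_command:
  commands:
    - {"ax":0,"ay":0,"az":0,"dx":0,"dy":0,"dz":0,"gripper":0.043}
    - {"ax":0,"ay":0,"az":0,"dx":0,"dy":0,"dz":0,"gripper":0.043}
    - {"ax":0,"ay":0,"az":0,"dx":0,"dy":0,"dz":0,"gripper":0.043}
    - {"ax":0,"ay":0,"az":0,"dx":0,"dy":0,"dz":0,"gripper":0.043}

```text
t: 22.68
position: [493.9, 15.9, 26.3]
ee_rot: [0.707, 0.028, -0.028, -0.707]
contact_force: [-0.6, 0.4, -0.6]
gripper_width: 43.1
```

```bash
python3 - <<'E'
from h import *
im=grab('b8')
go(494,16,26,94.6)
g=im['side'][130:280,220:360,::-1];cv2.imwrite('pics/c34.png',cv2.resize(g,None,fx=4,fy=4,interpolation=cv2.INTER_CUBIC))
print(np.abs(im['side'].astype(int)-cv2.imread('pics/b7_side.png')[:,:,::-1])[210:280,280:360].max())
E
```

```text
t 22.77 pos [493.93  15.9   26.31] w 42.8 F [-0.55 -0.48 -0.13] j6 -1.78 
 {'d': [0.0001, 0.0003, 0.0001], 'yaw': np.float64(94.6), 'rotvec': array([ 0.  , -0.04, -0.  ])}
26
```

View pics/c34.png

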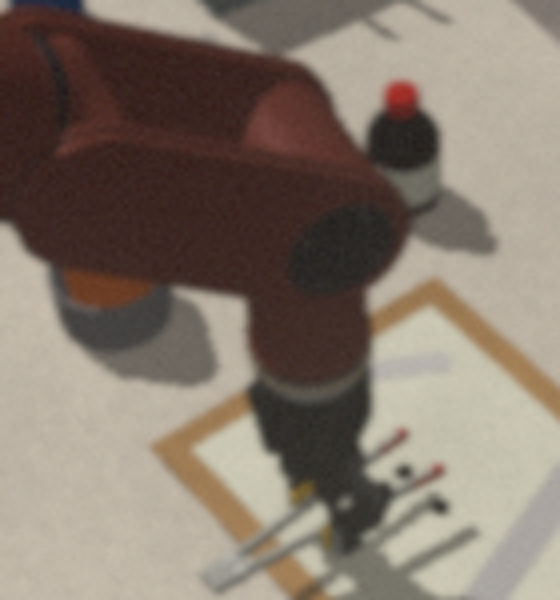

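The picture is unchanged and the tongs are holding steady: tips at about (403,434) and (438,470), dots at (403,471) and (439,506). I'm handing the job in.

```bash
python3 -c "
from cell import arm
print(arm.sign_off())"
```

```text
the job is handed in; nothing more can be done
None
```

I stood the orange cup in the tub, then the blue cup in the orange one. I lifted the tongs, squeezed them to a 43 mm finger opening, and signed off at about 23 s still holding them over the dots.

**Last checks, from the pictures:**
- **Tip gap:** the tips measured about 41 mm apart. The dots measured 42.1 mm apart from the top camera. The last side picture gave 39.8 mm, but a shadow touched one dot there. All of these agree within the 4 mm allowed.
- **Tip position:** each tip was within about 2 mm of its dot horizontally, at about 46 mm above the table, held level and still.
- **Cups:** after I let go of the blue cup, both cups looked upright and seated in the side and top pictures. I judged this by eye and did not measure it.
- **Other things on the table:** in the pictures they were where they started.

**Less certain:** the side camera's positions differed from the top camera's by 3 to 5 mm. The arm also blocked the top camera's view of the tips at the end. I therefore did the final alignment from the side picture alone, comparing the tips with the dots in that same picture.

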